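# Push out the fossil casts and set up the stone display

## Task

Set up the fossil-and-stone display. First free every cast: press its casting ring down over the orange push-out post until the loose base carrying the cast stands clear above the ring, let go, take the cast by its sides from above and stand it on the display's flat felt ledge, and bring the ring back to the black mat; never pull at a cast while it still sits down in its ring. When all casts are on the ledge, tip the green bin by its bar until all its stones have dropped into the pit in front of it, then stand the bin fully upright again, leaving all three rings (also any that were empty) flat on the mat and the other things on the counter undisturbed.

Things in the scene. Friction and masses are not known exactly. Their poses are not given: they have to be found in the camera images.
- display: Fixed wooden display, 340 mm along y, with the bin's stand on it; origin on its underside, where ledge and pit meet; at yaw 0 (always within 0.06 rad) x points away from the robot and y to the left. On y < 0 lies the flat ledge, on y > 0 the walled stone pit.
- ledge (a point): Centre of the flat grey felt ledge for the casts, on its surface, 12 mm above the counter; axes as display. Free surface 180 mm along x, 144 mm along y; the 44 mm high pit wall begins 72 mm to its +y side. A cast is on the ledge with its centre within 75 mm in x and 55 mm in y.
- pit (a point): Centre of the pit's inner floor, 6 mm above the counter; axes as display. Inside 142 mm along x, 180 mm along y; walls 44 mm high over the counter. It lies under and to the -y side of the bin.
- bin_pivot (a point): Point on the bin's hinge axis at the bin's middle, 130 mm above the counter; axes as display, the hinge lies along x.
- bin_bar (a point): Centre of the bin's steel handle bar: 10 mm thick, 70 mm long along the display's x, to be pinched from above (closing along y). With the bin upright it lies 99 mm to the +y side of the pivot and 36 mm above it (105 mm from the axis), about 45 mm clear of the bin; as the bin tips the bar swings up over the pivot to the -y side.
- bin (a joint): Tilt of the green hollow bin (104 mm across the mouth, 110 mm tall, pivot at mid-height): 0 upright (end stop), growing as it tips to -y over the pit, end stop 2.45. Friction holds it where it is left (about 1.4 N at the bar). Stones leave it between about 1.4 and 2.4.
- post: Fixed push-out post: dark round foot 96 mm across and 6 mm high with an orange cylinder 36 mm across on it, 48 mm high over all; origin at the centre of its underside.
- post_top (a point): Centre of the orange post's top face, 48 mm above the counter.
- mat: Thin black rubber mat, 250 mm (x) by 110 mm (y), 2 mm thick, fixed; origin at the centre of its underside. The three rings stand on it and must end on it, with their centres within 115 mm in x and 40 mm in y.
- ring_0: Aluminium casting ring, loose, 66 mm outside, 26 mm tall, 120 g, open at both ends: bore 59 mm, with an inward lip at the bottom 4 mm thick that leaves a 48 mm hole. Origin at the centre of its underside, z up. If it carries a cast it is cast_0; it may be empty. Lowered over the post it comes to rest on the foot, 6 mm above the counter.
- ring_1: Aluminium casting ring, loose, 66 mm outside, 26 mm tall, 120 g, open at both ends: bore 59 mm, with an inward lip at the bottom 4 mm thick that leaves a 48 mm hole. Origin at the centre of its underside, z up. If it carries a cast it is cast_1; it may be empty. Lowered over the post it comes to rest on the foot, 6 mm above the counter.
- ring_2: Aluminium casting ring, loose, 66 mm outside, 26 mm tall, 120 g, open at both ends: bore 59 mm, with an inward lip at the bottom 4 mm thick that leaves a 48 mm hole. Origin at the centre of its underside, z up. If it carries a cast it is cast_2; it may be empty. Lowered over the post it comes to rest on the foot, 6 mm above the counter.
- cast_0: sand-coloured ammonite plaster fossil cast, 56 mm across and 12 mm thick, fixed on a loose steel base 56 mm across and 3 mm thick (15 mm in all, 60 g); origin at the centre of the base's underside, z up. It starts in ring_0, base on the ring's lip (4 mm above the ring's origin), sunk below the rim; fully pushed out, its base stands 42 mm above the ring's underside so its sides can be gripped.
- cast_1: brick-red snail plaster fossil cast, 56 mm across and 12 mm thick, fixed on a loose steel base 56 mm across and 3 mm thick (15 mm in all, 60 g); origin at the centre of the base's underside, z up. It starts in ring_1, base on the ring's lip (4 mm above the ring's origin), sunk below the rim; fully pushed out, its base stands 42 mm above the ring's underside so its sides can be gripped.
- cast_2: grey-blue starfish plaster fossil cast, 56 mm across and 12 mm thick, fixed on a loose steel base 56 mm across and 3 mm thick (15 mm in all, 60 g); origin at the centre of the base's underside, z up. It starts in ring_2, base on the ring's lip (4 mm above the ring's origin), sunk below the rim; fully pushed out, its base stands 42 mm above the ring's underside so its sides can be gripped.
- stone_jade: jade tumbled stone, 29 x 40 x 18 mm, loose, in the bin at the start; origin at the centre of its underside as it lies at first.
- stone_pyrite: pyrite tumbled stone, 30 x 37 x 20 mm, loose, in the bin at the start; origin at the centre of its underside as it lies at first.
- stone_jasper: jasper tumbled stone, 36 x 38 x 18 mm, loose, in the bin at the start; origin at the centre of its underside as it lies at first.
- pouch_rack: Fixed acrylic rack of spectacle pouches, in the same place every time: in world axes its shelves and posts take up 0.31 to 0.41 m in x and -0.09 to 0.17 m in y, up to 0.41 m high; its 8 mm thick black foot x 0.30 to 0.47, y -0.11 to 0.19. Keep hand and arm clear of it. Origin under its middle.
- pos_terminal: Fixed till, in the same place every time: in world axes its big leaning screen takes up x 0.60 to 1.00, y -0.30 (0.13 m high there) to -0.11 (0.35 m high); its small customer screen x 0.69 to 0.91, y -0.05 to 0.07, z 0.06 to 0.22. Keep hand and arm clear of them. Origin under its middle.
- candle_1: Bystander: small striped candle, 48 mm across, 65 mm tall. Leave alone.
- agate: Bystander: striped agate stone, 38 x 54 x 26 mm. Leave alone.
Things that resemble listed ones, but are neither listed nor needed, are in the scene too. What is shaped like the cast_1 but yellow is not meant.

How it is judged (in metres and radians):
On the way, in this order (a step that is already met when the one before it is completed fails the run):
1. a cast stands on the post, pushed clear of its ring, not held (((z of cast_0 in the frame of ring_0 above 0.03 m and horizontal distance between cast_0 and post_top below 0.014 m and contact force between cast_0 and post above 0.1 N and contact force between the fingers and cast_0 below 0.2 N) or (z of cast_1 in the frame of ring_1 above 0.03 m and horizontal distance between cast_1 and post_top below 0.014 m and contact force between cast_1 and post above 0.1 N and contact force between the fingers and cast_1 below 0.2 N) or (z of cast_2 in the frame of ring_2 above 0.03 m and horizontal distance between cast_2 and post_top below 0.014 m and contact force between cast_2 and post above 0.1 N and contact force between the fingers and cast_2 below 0.2 N))), for 0.1 s.
2. every cast stands upright on the ledge (x of cast_0 in the frame of ledge between -0.075 and 0.075 m and y of cast_0 in the frame of ledge between -0.055 and 0.055 m and z of cast_0 in the frame of ledge between -0.004 and 0.004 m and angle between each of cast_0, cast_1, cast_2's own z axis and vertical below 0.12 rad and linear speed of each of cast_0, cast_1, cast_2 below 0.03 m/s and x of cast_1 in the frame of ledge between -0.075 and 0.075 m and y of cast_1 in the frame of ledge between -0.055 and 0.055 m and z of cast_1 in the frame of ledge between -0.004 and 0.004 m and x of cast_2 in the frame of ledge between -0.075 and 0.075 m and y of cast_2 in the frame of ledge between -0.055 and 0.055 m and z of cast_2 in the frame of ledge between -0.004 and 0.004 m), for 0.3 s.
3. the bin is tipped and all stones lie in the pit (value of joint bin above 1.2 rad and x of stone_jade in the frame of pit between -0.07 and 0.07 m and y of stone_jade in the frame of pit between -0.09 and 0.09 m and z of each of stone_jade, stone_pyrite, stone_jasper in the frame of pit below 0.06 m and x of stone_pyrite in the frame of pit between -0.07 and 0.07 m and y of stone_pyrite in the frame of pit between -0.09 and 0.09 m and x of stone_jasper in the frame of pit between -0.07 and 0.07 m and y of stone_jasper in the frame of pit between -0.09 and 0.09 m), for 0.2 s.
At the end, for the whole second after the job is handed in: Every cast present stands upright (0.12 rad) on the ledge (centre within 75 mm in x, 55 mm in y); every stone present lies in the pit; the bin is upright (tilt under 0.12 rad); all three rings lie flat on the mat with their centres within 115 mm in x and 40 mm in y; all at rest and released (all of step 2 and x of stone_jade in the frame of pit between -0.07 and 0.07 m and y of stone_jade in the frame of pit between -0.09 and 0.09 m and z of each of stone_jade, stone_pyrite, stone_jasper in the frame of pit below 0.06 m and x of stone_pyrite in the frame of pit between -0.07 and 0.07 m and y of stone_pyrite in the frame of pit between -0.09 and 0.09 m and x of stone_jasper in the frame of pit between -0.07 and 0.07 m and y of stone_jasper in the frame of pit between -0.09 and 0.09 m and x of ring_0 in the frame of mat between -0.115 and 0.115 m and y of ring_0 in the frame of mat between -0.04 and 0.04 m and z of ring_0 in the frame of mat between -0.002 and 0.006 m and angle between each of ring_0, ring_1, ring_2's own z axis and vertical below 0.1 rad and linear speed of each of ring_0, ring_1, ring_2 below 0.03 m/s and x of ring_1 in the frame of mat between -0.115 and 0.115 m and y of ring_1 in the frame of mat between -0.04 and 0.04 m and z of ring_1 in the frame of mat between -0.002 and 0.006 m and x of ring_2 in the frame of mat between -0.115 and 0.115 m and y of ring_2 in the frame of mat between -0.04 and 0.04 m and z of ring_2 in the frame of mat between -0.002 and 0.006 m and value of joint bin below 0.12 rad); the robot touches nothing.
It fails at once if a cast gripped while it is still down in its ring ((contact force between the fingers and cast_0 above 1.5 N and z of cast_0 in the frame of ring_0 below 0.018 m and horizontal distance between cast_0 and ring_0 below 0.012 m) or (contact force between the fingers and cast_1 above 1.5 N and z of cast_1 in the frame of ring_1 below 0.018 m and horizontal distance between cast_1 and ring_1 below 0.012 m) or (contact force between the fingers and cast_2 above 1.5 N and z of cast_2 in the frame of ring_2 below 0.018 m and horizontal distance between cast_2 and ring_2 below 0.012 m)).
It fails at once if a bystander disturbed by more than 3 cm (distance of any of candle_1, agate from where it was at the start of the episode above 0.03 m).
Of cast_0, cast_1, cast_2 only 2 to 3 are there at a start; the rules pass over those that are not, and their reading is None.
Of stone_jade, stone_pyrite, stone_jasper only 2 to 3 are there at a start; the rules pass over those that are not, and their reading is None.
At some moment in a run one of ring_0, ring_1, ring_2 may be knocked a few centimetres aside while the robot is not near it.
It also fails if it takes over 210 s, if anything falls off the work surface, if the arm or the gripper's body presses on something with over 40 N, if the wrist force passes 120 N, or if a joint passes its speed limit or range.

## Robot

A 6-joint arm with a two-finger parallel gripper is mounted at the origin on a cart in front of the work surface, level with it; the furniture and walls round the work are solid. World frame = base frame: x ahead of the robot, y to its left, z up, the work surface at z = 0. Lengths are in mm, angles in degrees, forces in N, time in s.
With the tool pointing down it reaches from about 300 to 850 mm from the base axis. Payload 4.2 kg.
Tool frame: the origin (TCP) lies at the very end of the fingers, on their centre line; the grasp point (between the pads) lies 19 mm behind it (env.grip_depth is the distance from the TCP to the grasp point, in mm); z points along the fingers, y is the line along which they close (so a half turn about z gives the same grasp; the last joint's range is limited). The gripper opens to 91 mm and grips with 3 to 60 N. Pads are 32 mm wide; open, the fingers measure 118 mm over their backs; the gripper's body (76 mm by 178 mm) begins 60 mm behind the grasp point.
Start: joints at [73.682, 18.312, 89.639, -0, 72.044, -1.146], TCP at [150.489, 554.974, 213.976] pointing down, gripper open.
Joint ranges: [-177.97, 177.97], [-48.28, 115.42], [12.27, 149.76], [-77.06, 257.06], [2.81, 150.46], [-146.56, 146.56]. Speed limits (degrees/s): [147.25, 147.25, 180, 180, 180, 180].

## Interface

Orientations are given as [roll, pitch, yaw] about the fixed x, y, z axes, in that order (R = Rz(yaw) Ry(pitch) Rx(roll)).
In Python, from workcell import env, cams gives the robot as it stands.
- The arm moves only by the tool apply_moves, never from a script. Its argument "deltas" is a list of rows, each a list of 5 numbers: the shift along the tool's x, y, z in m, then the turn about the tool's z in rad, then the opening, from -1 (shut) to 1 (fully open), so that 0 is half open. In form: [[tx, ty, tz, roll, gripper], ...]. A call has 1 to 5 rows; each row is the pose to reach, as a shift and turn from the pose commanded when the call began, along the tool's axes at that moment; what a row does not reach only later rows make up. A row lasts 1/10 s, in which the tool goes at most 50 mm and 8.59 degrees, less where a joint would pass 70% of its speed; a pose out of reach is approached as far as the arm can. A call with a gripper value outside its range is refused whole. The fingers move at their own pace and stop on an object; "grip_force" is the grip in N (left out, the last holds). Time passes only in rows, so rows that repeat a pose let the fingers close. It gives the time, the measured TCP pose, the force, the opening and the grip force at its end, in the units of the state.
- env.state(): the state, without advancing time (a new reading comes with each control period).
- cams.grab_frame(name): name is "scene" or "side" or "wrist"; returns the picture (400x640x3 uint8, blue, green, red); there is no depth.
- cams.get_calibration(name): a dict with "mtx" (3x3 intrinsics, pixels), "eye" and "attitude" of the camera in the world; the wrist camera has in their place "tool_from_camera" (4x4, takes a point from camera to tool coordinates, whose origin is the TCP and whose axes are the flange's). Camera axes: x right, y down, z forward; pixel columns grow to the right and rows downward; lengths in mm; the calibration is good to about 2 mm. A picture is of the moment at which its call begins: read the wrist's pose just before it. get_calibration takes no time and is no camera call.
- env.job_done(): hands the job in; it is judged then, once.
The state is a dict: "time_s": time; "qpos": joint angles; "qvel": joint speeds; "effort": joint torques, N m; "ee_pos": TCP position; "ee_rot": TCP orientation; "force": force on the tool from outside, world axes, zero at the start; "torque": the same for the moment, N m; "gripper_width": finger opening in mm; "gripper_force": force on a finger pad.
Only numpy, scipy, OpenCV 4.12 (cv2) and the standard library are available. Lean on these libraries where they do the work, as an engineer would, in place of code of your own. Each camera call takes 0.05 s, during which the arm holds its last target. There are 200 camera calls.

## Working session

There is one attempt and no reset: what is moved stays moved. The work goes in short steps, Python scripts to look and compute and a tool call to move; the robot and the scene stay as the last step left them, time stands still between calls to the robot, and variables do not carry over. Pictures are saved under pics/ and viewed, at most 17 in all, crops included, and the job is handed in when it is done.

Besides the shell and the picture viewer there is one more tool, called after "Call:" as name(argument=value, ...), one argument or row to a line, values as JSON. apply_moves: Moves the arm, as the interface text tells. Its arguments: {"type":"object","properties":{"deltas":{"type":"array"},"grip_force":{"type":"number"}},"required":["deltas"]}

```bash
ls; mkdir -p pics
python3 - <<'E'
from workcell import env,cams
import cv2,numpy as np
print(env.state())
for n in ["scene","side","wrist"]:
    c=cams.get_calibration(n); print(n,{k:np.round(v,4).tolist() for k,v in c.items()})
    f=cams.grab_frame(n); cv2.imwrite(f"pics/{n}0.png",f)
E
```

```text
pics
{'time_s': 0.0, 'qpos': array([ 7.36825253e+01,  1.83547732e+01,  8.97083359e+01, -1.44036046e-03,
        7.20411979e+01, -1.14395255e+00]), 'qvel': array([-0.07641891, -0.09946639, -0.05194235, -0.07761549,  0.01204255,
        0.04544894]), 'effort': array([ 7.73016927e-04, -4.12462986e+01, -2.31973690e+01,  7.28415954e-02,
        4.56521718e-02, -1.38842065e-04]), 'ee_pos': array([150.34882057, 554.47397   , 213.07578779]), 'ee_rot': array([-1.79895686e+02, -7.13325727e-04,  1.64826923e+02]), 'force': array([ 0.10095326, -0.7371214 ,  0.08800738]), 'torque': array([0.03083584, 0.00256428, 0.07322061]), 'gripper_force': 0.0, 'gripper_width': 91.00566822080162}
scene {'mtx': [[473.663, 0.0, 314.0628], [0.0, 473.663, 198.1908], [0.0, 0.0, 1.0]], 'eye': [117.3977, -873.7624, 892.8948], 'attitude': [-128.0167, -0.9171, -26.9039]}
side {'mtx': [[423.0488, 0.0, 321.9223], [0.0, 423.0488, 197.5066], [0.0, 0.0, 1.0]], 'eye': [1144.569, 683.4044, 1214.5557], 'attitude': [-141.6919, 0.7133, 137.9901]}
wrist {'mtx': [[325.5279, 0.0, 323.8714], [0.0, 325.5279, 202.2554], [0.0, 0.0, 1.0]], 'tool_from_camera': [[-0.001, -0.9562, -0.2926, 83.1278], [1.0, -0.0009, -0.0004, -0.0336], [0.0001, -0.2926, 0.9562, -170.8015], [0.0, 0.0, 0.0, 1.0]]}
```

View pics/scene0.png

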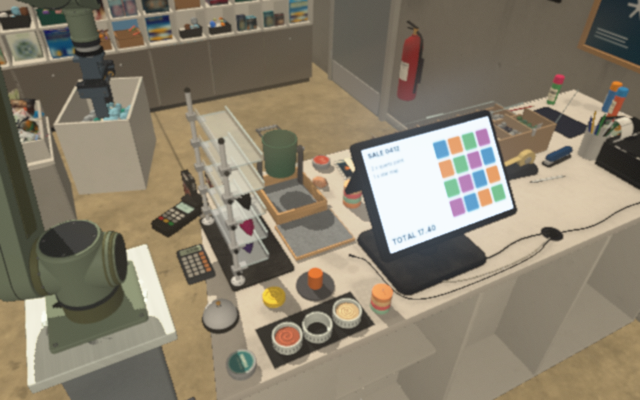

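View pics/side0.png

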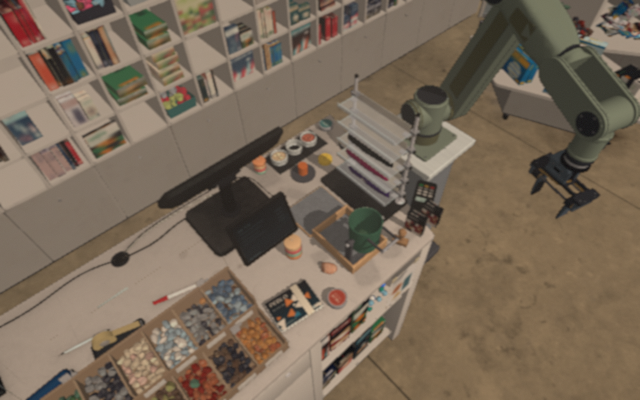

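The scene view shows the mat at (315,328) with rings at (287,338) red cast, (318,326) empty and (347,313) sand cast. The orange post is at (315,278), the yellow decoy at (273,297), the ledge at (313,235) and the bin at (280,155). Candles and tins are at (382,297) and (352,190), with a teal tin at (242,362). Next I'll enlarge these.

```bash
cat > h.py <<'E'
from workcell import env,cams
import cv2,numpy as np
from scipy.spatial.transform import Rotation as R
def rot(a): return R.from_euler('xyz',a,degrees=True).as_matrix()
def cam(n,st=None):
    c=cams.get_calibration(n)
    if n!='wrist': return c['mtx'],rot(c['attitude']),np.array(c['eye'])
    T=np.array(c['tool_from_camera']); Rt=rot(st['ee_rot'])
    return c['mtx'],Rt@T[:3,:3],Rt@T[:3,3]+st['ee_pos']
def p2w(C,px,z):
    K,Rm,e=C; d=Rm@np.linalg.inv(K)@np.array([px[0],px[1],1.]); return e+d*(z-e[2])/d[2]
def w2p(C,w):
    K,Rm,e=C; q=K@Rm.T@(np.array(w,float)-e); return q[:2]/q[2]
def crop(f,x0,y0,w,h,s,name):
    g=cv2.resize(f[y0:y0+h,x0:x0+w],None,fx=s,fy=s,interpolation=cv2.INTER_CUBIC)
    cv2.imwrite('pics/'+name,g)
E
python3 - <<'E'
from h import *
f=cv2.imread('pics/scene0.png')
crop(f,220,250,200,140,4,'a.png'); crop(f,235,115,140,145,4,'b.png')
C=cam('scene')
for n,p,z in [('r1',(287,333),28),('r2',(318,322),28),('r0',(347,308),28),('post',(315,272),48)]: print(n,p2w(C,p,z).round(0))
E
```

```text
r1 [ 362. -292.   28.]
r2 [ 436. -296.   28.]
r0 [ 514. -290.   28.]
post [ 490. -175.   48.]
```

View pics/a.png

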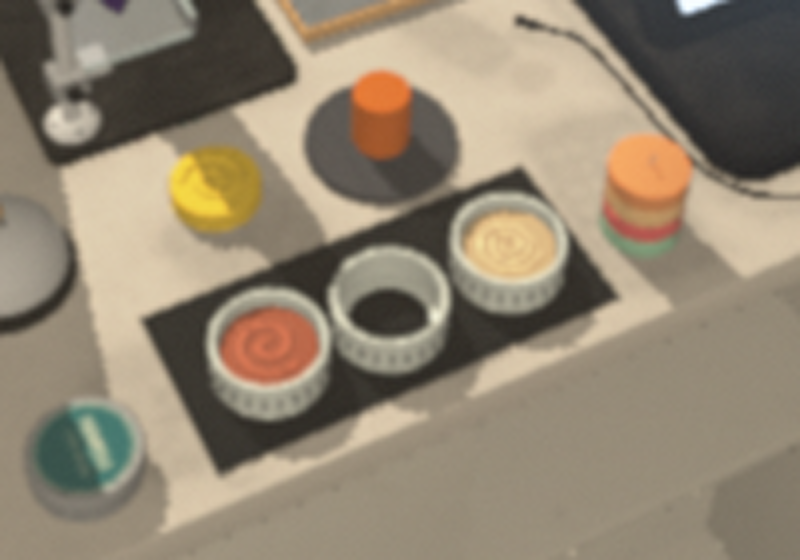

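View pics/b.png

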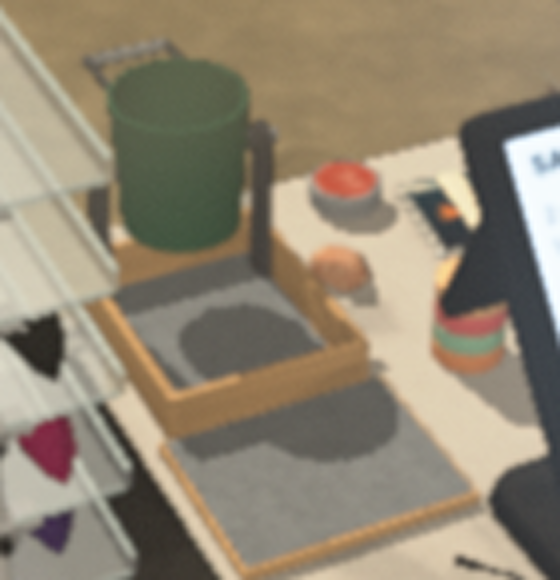

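Run:
```python
from h import *
C=cam('scene')
A=lambda u,v:(220+(u+.5)/4-.5,250+(v+.5)/4-.5)
B=lambda u,v:(235+(u+.5)/4-.5,115+(v+.5)/4-.5)
for n,p,z in [('r1',A(269,338),28),('r2',A(390,298),28),('r0',A(509,243),28),('post',A(381,92),48),
 ('foot',A(382,140),6),('matL',A(145,320),2),('matB',A(220,472),2),('matR',A(617,297),2),('matT',A(522,170),2),('candle top',A(648,168),65),('yellow',A(215,182),15),
 ('ledge fl',B(245,568),12),('ledge fr',B(478,493),12),('ledge bl',B(163,450),12),
 ('wall fl',B(170,402),44),('wall fr',B(368,340),44),('wall bl',B(100,300),44),
 ('bar l',B(90,60),166),('bar r',B(168,43),166),('agate',B(340,270),13)]: print(n,p2w(C,p,z).round(1))
```

```text
r1 [ 361.  -294.1   28. ]
r2 [ 431.8 -299.7   28. ]
r0 [ 510.  -295.9   28. ]
post [ 488.4 -176.8   48. ]
foot [ 489.3 -178.     6. ]
matL [ 310.8 -235.     2. ]
matB [ 311.  -341.3    2. ]
matR [ 558.  -339.2    2. ]
matT [ 556.7 -233.9    2. ]
candle top [ 590.8 -309.5   65. ]
yellow [ 381.3 -170.7   15. ]
ledge fl [485.3 -75.1  12. ]
ledge fr [658.9 -79.8  12. ]
ledge bl [483.   54.7  12. ]
wall fl [493.9  65.   44. ]
wall fr [650.7  66.7  44. ]
wall bl [493.9 195.6  44. ]
bar l [545.7 328.1 166. ]
bar r [609.7 326.8 166. ]
agate [692.4 189.5  13. ]
```

Ring_0 has the sand cast and ring_1 the red one; ring_2 is empty. The yellow snail at (273,297), tins at (242,362) and (321,162), and candles at (382,297) and (352,190) are not wanted. Next I raise the arm to pass over the rack and turn the tool to yaw 180.

Call:
apply_moves(
  deltas=[
    [0,0,-0.05,-0.13,1],
    [0,0,-0.1,-0.265,1],
    [0,0,-0.15,-0.265,1],
    [0,0,-0.2,-0.265,1],
    [0,0,-0.25,-0.265,1],
  ],
)

```text
time_s: 0.65
ee_pos: [150.3, 554.4, 465.9]
ee_rot: [180.0, 0.0, -180.0]
force: [0.8, 0.9, -0.0]
gripper_width: 91.3
gripper_force: 0.0
```

Call:
apply_moves(
  deltas=[
    [0,0,-0.03,0,1],
    [0,0,-0.03,0,1],
    [0,0,-0.03,0,1],
  ],
)

```text
time_s: 0.95
ee_pos: [150.5, 555.1, 493.5]
ee_rot: [-180.0, 0.0, -180.0]
force: [0.7, -0.1, -0.9]
gripper_width: 91.3
gripper_force: 0.0
```

Run:
```python
from h import *
s=env.state();print({k:np.round(s[k],2) for k in ['time_s','qpos','ee_pos','ee_rot','force']})
```

```text
{'time_s': np.float64(0.95), 'qpos': array([ 73.68,  17.31,  51.98,  -0.  , 110.71, -16.33]), 'ee_pos': array([150.54, 555.1 , 493.52]), 'ee_rot': array([-180.  ,    0.  , -179.99]), 'force': array([ 0.71, -0.06, -0.87])}
```

Call:
apply_moves(
  deltas=[
    [-0.018,-0.045,0,0,1],
    [-0.036,-0.09,0,0,1],
    [-0.054,-0.135,0,0,1],
    [-0.072,-0.18,0,0,1],
    [-0.09,-0.225,0,0,1],
  ],
)

```text
time_s: 1.45
ee_pos: [240.4, 327.7, 491.6]
ee_rot: [-179.8, -0.1, -179.9]
force: [1.5, -0.9, 0.8]
gripper_width: 91.3
gripper_force: 0.0
```

Run:
```python
from h import *
s=env.state();print({k:np.round(s[k],2) for k in ['time_s','qpos','ee_pos','ee_rot','force']})
```

```text
{'time_s': np.float64(1.45), 'qpos': array([ 5.2120e+01,  9.0000e-02,  7.3290e+01, -2.0000e-02,  1.0687e+02,
       -3.7930e+01]), 'ee_pos': array([240.42, 327.68, 491.59]), 'ee_rot': array([-1.7979e+02, -1.4000e-01, -1.7995e+02]), 'force': array([ 1.54, -0.93,  0.76])}
```

Call:
apply_moves(
  deltas=[
    [-0.018,-0.045,0,0,1],
    [-0.036,-0.09,0,0,1],
    [-0.054,-0.135,0,0,1],
    [-0.072,-0.18,0,0,1],
    [-0.09,-0.225,0,0,1],
  ],
)

```text
time_s: 1.95
ee_pos: [330.1, 103.0, 491.9]
ee_rot: [-180.0, -0.2, -180.0]
force: [1.6, 0.6, -0.7]
gripper_width: 91.6
gripper_force: 0.0
```

Run:
```python
from h import *
s=env.state();print({k:np.round(s[k],2) for k in ['time_s','qpos','ee_pos','ee_rot','force']})
```

```text
{'time_s': np.float64(1.95), 'qpos': array([ 1.5410e+01, -5.7400e+00,  7.8660e+01,  1.0000e-02,  1.0729e+02,
       -7.4620e+01]), 'ee_pos': array([330.11, 102.99, 491.9 ]), 'ee_rot': array([-179.95,   -0.2 , -179.96]), 'force': array([ 1.65,  0.57, -0.67])}
```

Call:
apply_moves(
  deltas=[
    [-0.018,-0.045,0,0,1],
    [-0.036,-0.09,0,0,1],
    [-0.054,-0.135,0,0,1],
    [-0.072,-0.18,0,0,1],
    [-0.09,-0.225,0,0,1],
  ],
)

```text
time_s: 2.45
ee_pos: [420.3, -121.9, 491.7]
ee_rot: [179.9, -0.2, 180.0]
force: [1.1, 0.3, 0.6]
gripper_width: 91.0
gripper_force: 0.0
```

Run:
```python
from h import *
s=env.state();print({k:np.round(s[k],2) for k in ['time_s','qpos','ee_pos','ee_rot','force']})
```

```text
{'time_s': np.float64(2.45), 'qpos': array([-1.7710e+01,  3.1300e+00,  7.0100e+01,  3.0000e-02,  1.0700e+02,
       -1.0767e+02]), 'ee_pos': array([ 420.3 , -121.94,  491.72]), 'ee_rot': array([179.9 ,  -0.22, 179.98]), 'force': array([1.1 , 0.26, 0.57])}
```

Call:
apply_moves(
  deltas=[
    [-0.005,-0.03,0.04,0,1],
    [-0.01,-0.06,0.08,0,1],
    [-0.015,-0.09,0.12,0,1],
    [-0.02,-0.11,0.16,0,1],
    [-0.02,-0.125,0.19,0,1],
  ],
)

```text
time_s: 2.95
ee_pos: [438.7, -245.2, 298.5]
ee_rot: [179.8, -0.4, 179.9]
force: [-0.2, -0.1, 0.4]
gripper_width: 91.0
gripper_force: 0.0
```

Call:
apply_moves(
  deltas=[
    [0,0,0,0,1],
    [0,0,0,0,1],
  ],
)

```text
time_s: 3.15
ee_pos: [440.0, -244.4, 303.1]
ee_rot: [179.9, -0.1, 180.0]
force: [-0.3, 0.1, -0.2]
gripper_width: 91.2
gripper_force: 0.0
```

Run:
```python
from h import *
from scipy.optimize import least_squares
s=env.state(); f=cams.grab_frame('wrist'); cv2.imwrite('pics/w1.png',f); np.save('w1.npy',np.r_[s['ee_pos'],s['ee_rot']])
print(np.round(s['ee_pos'],1),s['qpos'].round(2))
D=[([18.31,89.64,72.04],575.05,213.98),([17.31,51.98,110.71],575.1,493.5),([.09,73.29,106.87],406.4,491.6),([-5.74,78.66,107.29],345.8,491.9),([3.13,70.10,107.0],437.6,491.7),(s['qpos'][[1,2,4]],np.hypot(*s['ee_pos'][:2]),s['ee_pos'][2])]
def fk(p,q):
    a,b=np.radians(q[0]),np.radians(q[0]+q[1]); L2,L3,a1,a3,d=p
    return np.array([a1+L2*np.sin(a)+L3*np.sin(b)+a3*np.cos(b),d+L2*np.cos(a)+L3*np.cos(b)-a3*np.sin(b)])
r=least_squares(lambda p:np.concatenate([fk(p,q)-[rr,z] for q,rr,z in D]),[450,420,0,0,0]);print(r.x.round(1),r.fun.round(1))
```

```text
[ 440.  -244.4  303.1] [-3.0380e+01  9.2700e+00  8.9090e+01  4.0000e-02  8.1810e+01 -1.2037e+02]
[ 595.3  416.8   -1.    25.2 -198.7] [-0.2 -0.  -0.1 -0.1  0.2  0.  -0.4 -0.   0.3  0.1  0.3  0.1]
```

View pics/w1.png

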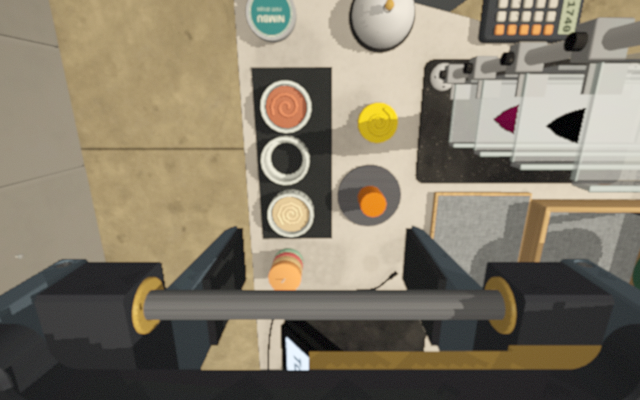

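The wrist view shows the mat with red (286,106), empty (285,160) and sand (291,214) rings, the post top at (372,202), the yellow decoy at (378,122), the ledge at (480,240) and the candle at (285,270). One close crop will check this choice.

Run:
```python
from h import *
f=cv2.imread('pics/w1.png'); crop(f,245,65,165,180,3.3,'c.png')
```

```text
(no output)
```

View pics/c.png

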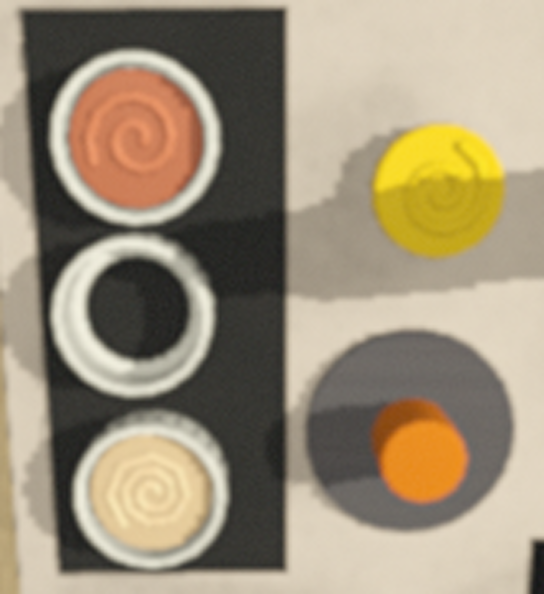

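The crop confirms two casts (red and sand) in rings, an empty ring between them, and the yellow decoy on bare counter. Rim centres are at crop (135,137), (132,316) and (150,492), with the post at (423,460).

Run:
```python
from h import *
v=np.load('w1.npy'); C=cam('wrist',dict(ee_pos=v[:3],ee_rot=v[3:]))
A=lambda u,w:(245+(u+.5)/3.3-.5,65+(w+.5)/3.3-.5)
for n,p,z in [('r1',A(135,137),28),('r2',A(132,316),28),('r0',A(150,492),28),('post',A(423,460),48),('foot',A(410,430),6),
 ('mat1',A(22,10),2),('mat2',A(285,8),2),('mat3',A(60,571),2),('mat4',A(285,570),2)]: print(n,p2w(C,p,z).round(1))
```

```text
r1 [ 360.6 -294.2   28. ]
r2 [ 432.3 -298.    28. ]
r0 [ 510.  -292.9   28. ]
post [ 489.3 -176.9   48. ]
foot [ 488.1 -176.7    6. ]
mat1 [ 311.1 -341.4    2. ]
mat2 [ 310.4 -234.1    2. ]
mat3 [ 558.4 -339.7    2. ]
mat4 [ 558.1 -232.9    2. ]
```

Both views agree within 2 mm: ring_0 (510,-294), ring_1 (360.5,-294), ring_2 (432,-299), post (489,-177). Grasping ring_0 now.

Call:
apply_moves(
  deltas=[
    [-0.015,-0.01,0.04,0,1],
    [-0.03,-0.02,0.08,0,1],
    [-0.045,-0.03,0.12,0,1],
    [-0.06,-0.04,0.16,0,1],
    [-0.0695,-0.049,0.2,0,1],
  ],
)

```text
time_s: 3.7
ee_pos: [513.0, -294.1, 104.9]
ee_rot: [-179.9, 0.3, -179.9]
force: [-0.7, 0.4, 0.3]
gripper_width: 91.3
gripper_force: 0.0
```

Call:
apply_moves(
  deltas=[
    [0,0,0.04,0,1],
    [0,0,0.06,0,1],
    [0,0,0.08,0,1],
    [0,0,0.099,0,1],
    [0,0,0.099,0,1],
  ],
)

```text
time_s: 4.2
ee_pos: [510.4, -292.9, 4.5]
ee_rot: [179.9, -0.1, -179.9]
force: [-0.0, -0.4, 0.3]
gripper_width: 91.4
gripper_force: 0.0
```

Call:
apply_moves(
  deltas=[
    [0,0,0,0,-0.1],
    [0,0,0,0,-0.1],
    [0,0,0,0,-0.1],
    [0,0,0,0,-0.1],
    [0,0,0,0,-0.1],
  ],
  grip_force=35,
)

```text
time_s: 4.7
ee_pos: [510.8, -294.2, 6.1]
ee_rot: [-180.0, 0.1, -180.0]
force: [-0.3, 1.0, 6.1]
gripper_width: 65.3
gripper_force: 35.0
```

Call:
apply_moves(
  deltas=[
    [0,0,0,0,-0.1],
    [0,0,0,0,-0.1],
  ],
)

```text
time_s: 4.9
ee_pos: [510.8, -294.2, 6.0]
ee_rot: [-180.0, 0.1, -180.0]
force: [0.3, 1.3, 5.9]
gripper_width: 65.2
gripper_force: 35.0
```

Call:
apply_moves(
  deltas=[
    [0,0,-0.02,0,-0.1],
    [0,0,-0.05,0,-0.1],
    [0,0,-0.075,0,-0.1],
    [0.007,0.04,-0.075,0,-0.1],
    [0.014,0.08,-0.075,0,-0.1],
  ],
)

```text
time_s: 5.4
ee_pos: [496.3, -213.9, 80.5]
ee_rot: [-180.0, 0.1, 179.9]
force: [0.7, 1.2, -1.8]
gripper_width: 65.3
gripper_force: 35.0
```

Call:
apply_moves(
  deltas=[
    [0.007,0.037,0,0,-0.1],
    [0.007,0.037,0,0,-0.1],
    [0.007,0.037,0,0,-0.1],
  ],
)

```text
time_s: 5.7
ee_pos: [489.0, -176.5, 79.9]
ee_rot: [-180.0, -0.0, -179.9]
force: [1.0, -0.2, -1.5]
gripper_width: 65.2
gripper_force: 35.0
```

Run:
```python
from h import *
s=env.state();print(s['ee_pos'].round(1),s['force'].round(1))
f=cams.grab_frame('side');g=cams.grab_frame('scene')
a=cv2.resize(f[120:220,230:370],None,fx=4,fy=4,interpolation=2);b=cv2.resize(g[220:320,260:400],None,fx=4,fy=4,interpolation=2)
h=np.vstack([a[:,:],b])
cv2.imwrite('pics/d.png',cv2.resize(h,None,fx=.75,fy=.75,interpolation=cv2.INTER_AREA))
```

```text
[ 489.  -176.5   79.9] [ 1.  -0.2 -1.5]
```

View pics/d.png

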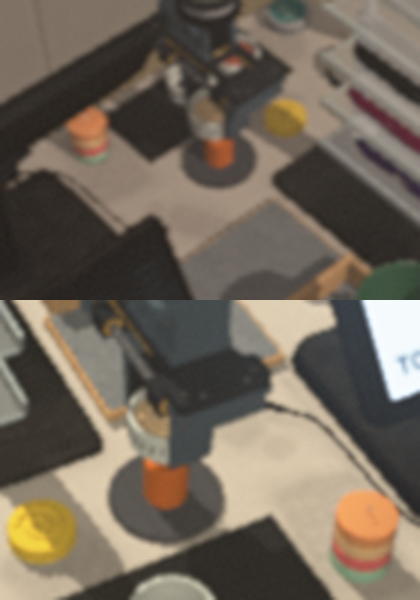

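Both views show the ring with the sand cast centred above the orange post (side crop (215,130), scene crop (155,430)). Pressing down slowly now.

Call:
apply_moves(
  deltas=[
    [0,0,0.012,0,-0.1],
    [0,0,0.024,0,-0.1],
    [0,0,0.03,0,-0.1],
    [0,0,0.036,0,-0.1],
    [0,0,0.036,0,-0.1],
  ],
)

```text
time_s: 6.3
ee_pos: [488.5, -176.9, 42.8]
ee_rot: [180.0, -0.1, 180.0]
force: [0.3, 0.1, -0.7]
gripper_width: 65.0
gripper_force: 35.0
```

Call:
apply_moves(
  deltas=[
    [0,0,0.006,0,-0.1],
    [0,0,0.012,0,-0.1],
    [0,0,0.018,0,-0.1],
    [0,0,0.024,0,-0.1],
    [0,0,0.024,0,-0.1],
  ],
)

```text
time_s: 6.8
ee_pos: [488.6, -176.7, 19.0]
ee_rot: [180.0, -0.1, -180.0]
force: [-0.6, -0.7, -1.8]
gripper_width: 65.4
gripper_force: 35.0
```

Call:
apply_moves(
  deltas=[
    [0,0,0.004,0,-0.1],
    [0,0,0.008,0,-0.1],
    [0,0,0.01,0,-0.1],
    [0,0,0.012,0,-0.1],
    [0,0,0.012,0,-0.1],
  ],
)

```text
time_s: 7.3
ee_pos: [489.2, -176.9, 9.8]
ee_rot: [-180.0, 0.0, -180.0]
force: [-3.9, 1.9, 15.2]
gripper_width: 65.2
gripper_force: 35.0
```

Call:
apply_moves(
  deltas=[
    [0,0,-0.001,0,0.3],
    [0,0,-0.001,0,1],
    [0,0,-0.001,0,1],
    [0,0,-0.001,0,1],
    [0,0,-0.001,0,1],
  ],
)

```text
time_s: 7.8
ee_pos: [489.1, -176.9, 8.7]
ee_rot: [180.0, -0.0, -180.0]
force: [0.6, 0.4, 0.6]
gripper_width: 90.6
gripper_force: 0.0
```

Call:
apply_moves(
  deltas=[
    [0,0,-0.01,0,1],
    [0,0,-0.02,0,1],
    [0,0,-0.03,0,1],
    [0,0,-0.03,0,1],
    [0,0,-0.03,0,1],
  ],
)

```text
time_s: 8.3
ee_pos: [489.4, -177.0, 39.5]
ee_rot: [-180.0, 0.1, -180.0]
force: [-0.2, -0.2, -0.2]
gripper_width: 91.5
gripper_force: 0.0
```

Run:
```python
from h import *
s=env.state();print(s['ee_pos'].round(1),s['force'].round(1))
f=cams.grab_frame('side');w=cams.grab_frame('wrist')
a=cv2.resize(f[120:220,230:370],None,fx=4,fy=4,interpolation=2)
cv2.imwrite('pics/e.png',np.vstack([a,cv2.resize(w,(560,350))])[:600])
```

```text
[ 489.4 -177.    39.5] [-0.2 -0.2 -0.2]
```

View pics/e.png

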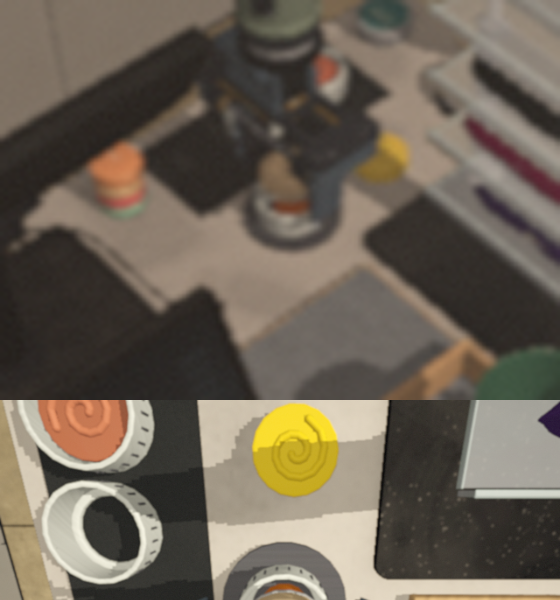

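The sand cast stands clear on the post above the ring, with nothing touching it. Gripping it by its sides now and carrying it.

Call:
apply_moves(
  deltas=[
    [0,0,0,0,-0.3],
    [0,0,0,0,-0.3],
    [0,0,0,0,-0.3],
    [0,0,0,0,-0.3],
    [0,0,0,0,-0.3],
  ],
  grip_force=20,
)

```text
time_s: 8.9
ee_pos: [489.1, -176.9, 38.8]
ee_rot: [180.0, -0.0, -180.0]
force: [0.5, -0.0, -0.7]
gripper_width: 55.3
gripper_force: 20.0
```

Call:
apply_moves(
  deltas=[
    [0,0,-0.005,0,-0.3],
    [0,0,-0.04,0,-0.3],
    [0,0,-0.08,0,-0.3],
    [-0.03,0.024,-0.09,0,-0.3],
    [-0.061,0.047,-0.09,0,-0.3],
  ],
)

```text
time_s: 9.4
ee_pos: [551.9, -130.3, 132.3]
ee_rot: [-179.9, 0.3, 179.9]
force: [1.5, -0.5, -0.2]
gripper_width: 55.5
gripper_force: 20.0
```

Call:
apply_moves(
  deltas=[
    [0,0.04,0,0,-0.3],
    [0,0.085,0,0,-0.3],
    [0,0.13,0,0,-0.3],
    [-0.03,0.13,0,0,-0.3],
    [-0.06,0.13,0,0,-0.3],
  ],
)

```text
time_s: 9.9
ee_pos: [610.3, 2.0, 129.6]
ee_rot: [180.0, 0.0, -179.8]
force: [0.5, -0.1, -0.1]
gripper_width: 55.5
gripper_force: 20.0
```

Call:
apply_moves(
  deltas=[
    [0,0,0.03,0,-0.3],
    [0,0,0.06,0,-0.3],
    [0,0,0.09,0,-0.3],
    [0,0,0.11,0,-0.3],
    [0,0,0.11,0,-0.3],
  ],
)

```text
time_s: 10.4
ee_pos: [607.6, 0.1, 16.1]
ee_rot: [180.0, -0.4, -180.0]
force: [-0.0, 0.5, -0.5]
gripper_width: 55.4
gripper_force: 20.0
```

The tips reach 9 mm below the cast's base, too low for setting it on the felt. I'll return it to the post and re-grip it higher.

Call:
apply_moves(
  deltas=[
    [0,0,-0.04,0,-0.3],
    [0,0,-0.08,0,-0.3],
    [0,0,-0.11,0,-0.3],
    [0.03,0,-0.11,0,-0.3],
    [0.06,0,-0.11,0,-0.3],
  ],
)

```text
time_s: 10.9
ee_pos: [551.1, 0.0, 131.9]
ee_rot: [-180.0, 0.3, -180.0]
force: [-0.9, 0.6, -0.8]
gripper_width: 55.3
gripper_force: 20.0
```

Call:
apply_moves(
  deltas=[
    [0,-0.045,0,0,-0.3],
    [0,-0.09,0,0,-0.3],
    [0,-0.13,0,0,-0.3],
    [0.03,-0.153,0,0,-0.3],
    [0.061,-0.177,0,0,-0.3],
  ],
)

```text
time_s: 11.4
ee_pos: [489.2, -178.6, 130.4]
ee_rot: [-179.9, 0.1, 180.0]
force: [-0.3, 1.0, -0.0]
gripper_width: 55.5
gripper_force: 20.0
```

Call:
apply_moves(
  deltas=[
    [0,0,0.03,0,-0.3],
    [0,0,0.06,0,-0.3],
    [0,0,0.08,0,-0.3],
    [0,0,0.088,0,-0.3],
    [0,0,0.09,0,-0.3],
  ],
)

```text
time_s: 11.9
ee_pos: [489.4, -177.0, 39.3]
ee_rot: [-180.0, 0.0, -180.0]
force: [0.2, -0.4, -0.6]
gripper_width: 55.3
gripper_force: 20.0
```

Call:
apply_moves(
  deltas=[
    [0,0,0,0,-0.3],
    [0,0,0,0,0.3],
    [0,0,0,0,0.5],
    [0,0,0,0,0.5],
    [0,0,0,0,0.5],
  ],
)

```text
time_s: 12.4
ee_pos: [489.4, -177.0, 39.3]
ee_rot: [-180.0, 0.0, -180.0]
force: [-1.0, -0.5, 0.8]
gripper_width: 68.4
gripper_force: 0.0
```

Call:
apply_moves(
  deltas=[
    [0,0,-0.005,0,0.5],
    [0,0,-0.009,0,0.5],
    [0,0,-0.009,0,0.5],
    [0,0,-0.009,0,-0.3],
    [0,0,-0.009,0,-0.3],
  ],
)

```text
time_s: 12.9
ee_pos: [489.1, -176.9, 47.9]
ee_rot: [180.0, -0.0, -180.0]
force: [-0.0, 0.7, 1.6]
gripper_width: 55.4
gripper_force: 20.6
```

Call:
apply_moves(
  deltas=[
    [0,0,0,0,-0.3],
    [0,0,0,0,-0.3],
    [0,0,0,0,-0.3],
  ],
)

```text
time_s: 13.2
ee_pos: [489.1, -176.9, 47.9]
ee_rot: [180.0, -0.0, -180.0]
force: [-0.1, 0.3, 0.3]
gripper_width: 55.6
gripper_force: 20.0
```

Call:
apply_moves(
  deltas=[
    [0,0,-0.005,0,-0.3],
    [0,0,-0.04,0,-0.3],
    [0,0,-0.08,0,-0.3],
    [-0.03,0.024,-0.09,0,-0.3],
    [-0.061,0.047,-0.09,0,-0.3],
  ],
)

```text
time_s: 13.7
ee_pos: [551.9, -130.3, 141.1]
ee_rot: [-179.9, 0.3, 179.9]
force: [1.0, -0.8, -1.4]
gripper_width: 55.7
gripper_force: 20.0
```

Call:
apply_moves(
  deltas=[
    [0,0.04,0,0,-0.3],
    [0,0.085,0,0,-0.3],
    [0,0.13,0,0,-0.3],
    [-0.03,0.13,0,0,-0.3],
    [-0.06,0.13,0,0,-0.3],
  ],
)

```text
time_s: 14.2
ee_pos: [610.3, 1.9, 138.4]
ee_rot: [180.0, -0.0, -179.8]
force: [-0.0, -0.0, -0.1]
gripper_width: 55.3
gripper_force: 20.0
```

Call:
apply_moves(
  deltas=[
    [0,0,0.04,0,-0.3],
    [0,0,0.08,0,-0.3],
    [0,0,0.11,0,-0.3],
    [0,0,0.12,0,-0.3],
    [0,0,0.12,0,-0.3],
  ],
)

```text
time_s: 14.7
ee_pos: [609.3, 0.1, 16.8]
ee_rot: [180.0, -0.2, -180.0]
force: [-0.1, 0.1, -0.7]
gripper_width: 55.5
gripper_force: 20.0
```

Call:
apply_moves(
  deltas=[
    [0,0,0.003,0,-0.3],
    [0,0,0.005,0,-0.3],
    [0,0,0.005,0,-0.3],
    [0,0,0.005,0,-0.3],
  ],
)

```text
time_s: 15.1
ee_pos: [610.6, 0.1, 13.9]
ee_rot: [180.0, 0.1, -180.0]
force: [0.6, 0.1, 0.4]
gripper_width: 55.2
gripper_force: 20.0
```

Call:
apply_moves(
  deltas=[
    [0,0,0,0,0.3],
    [0,0,0,0,0.8],
    [0,0,0,0,0.8],
    [0,0,0,0,0.8],
    [0,0,-0.01,0,0.8],
  ],
)

```text
time_s: 15.6
ee_pos: [609.0, 0.1, 22.1]
ee_rot: [180.0, -0.2, -180.0]
force: [0.4, -0.3, -0.8]
gripper_width: 81.6
gripper_force: 0.0
```

Call:
apply_moves(
  deltas=[
    [0,0,-0.04,0,0.8],
    [0,0,-0.08,0,0.8],
    [0,0,-0.115,0,0.8],
    [0.03,0,-0.115,0,1],
    [0.06,0,-0.115,0,1],
  ],
)

```text
time_s: 16.1
ee_pos: [550.7, 0.0, 140.0]
ee_rot: [180.0, 0.2, -180.0]
force: [0.1, -0.2, 0.3]
gripper_width: 91.1
gripper_force: 0.0
```

Call:
apply_moves(
  deltas=[
    [0,-0.045,0,0,1],
    [0,-0.09,0,0,1],
    [0,-0.13,0,0,1],
    [0.03,-0.153,0,0,1],
    [0.061,-0.177,0,0,1],
  ],
)

```text
time_s: 16.6
ee_pos: [488.8, -178.4, 138.4]
ee_rot: [-180.0, 0.1, 180.0]
force: [-0.1, 0.2, -0.4]
gripper_width: 91.3
gripper_force: 0.0
```

Run:
```python
from h import *
s=env.state();print(s['ee_pos'].round(1),s['force'].round(1))
w=cams.grab_frame('wrist');f=cams.grab_frame('side')
np.save('w2.npy',np.r_[s['ee_pos'],s['ee_rot']])
cv2.imwrite('pics/w2.png',w)
a=cv2.resize(f[120:270,230:430],None,fx=3,fy=3,interpolation=2)
cv2.imwrite('pics/g.png',np.vstack([cv2.resize(w[:,170:590],(420,400))[60:,:],a[120:380,:420]]))
```

```text
[ 488.8 -178.4  138.4] [-0.1  0.2 -0.4]
```

View pics/g.png

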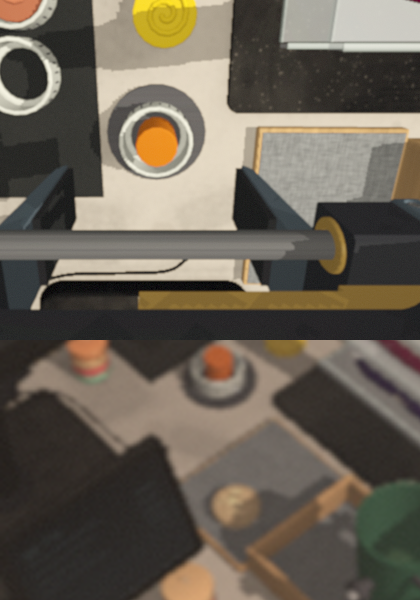

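The sand cast lies on the ledge (side crop (235,505)), and the empty ring sits round the post (wrist crop (155,140)). Fetching the ring back to the mat.

Call:
apply_moves(
  deltas=[
    [0,0,0.04,0,1],
    [0,0,0.08,0,1],
    [0,0,0.11,0,1],
    [0,0,0.129,0,1],
    [0,0,0.129,0,1],
  ],
)

```text
time_s: 17.2
ee_pos: [489.3, -176.3, 7.8]
ee_rot: [179.9, -0.1, -180.0]
force: [0.2, -0.3, -0.2]
gripper_width: 91.3
gripper_force: 0.0
```

Call:
apply_moves(
  deltas=[
    [0,0,0,0,-0.1],
    [0,0,0,0,-0.1],
    [0,0,0,0,-0.1],
    [0,0,0,0,-0.1],
    [0,0,0,0,-0.1],
  ],
)

```text
time_s: 17.7
ee_pos: [489.6, -177.0, 9.5]
ee_rot: [-180.0, 0.1, -180.0]
force: [-0.6, 0.1, 1.7]
gripper_width: 65.4
gripper_force: 20.0
```

Call:
apply_moves(
  deltas=[
    [0,0,-0.02,0,-0.1],
    [0,0,-0.05,0,-0.1],
    [0,0,-0.075,0,-0.1],
    [-0.007,-0.04,-0.075,0,-0.1],
    [-0.014,-0.08,-0.075,0,-0.1],
  ],
)

```text
time_s: 18.2
ee_pos: [503.7, -257.3, 85.2]
ee_rot: [-180.0, 0.1, -179.9]
force: [0.3, 0.1, -0.8]
gripper_width: 64.9
gripper_force: 20.0
```

Call:
apply_moves(
  deltas=[
    [-0.007,-0.035,0,0,-0.1],
    [-0.007,-0.035,0.03,0,-0.1],
    [-0.007,-0.035,0.06,0,-0.1],
    [-0.007,-0.035,0.076,0,-0.1],
    [-0.007,-0.035,0.078,0,-0.1],
  ],
)

```text
time_s: 18.7
ee_pos: [508.6, -291.4, 4.2]
ee_rot: [179.9, -0.2, 180.0]
force: [-3.1, 1.3, 1.8]
gripper_width: 65.1
gripper_force: 20.0
```

Call:
apply_moves(
  deltas=[
    [0,0,0,0,0],
    [0,0,0,0,1],
    [0,0,0,0,1],
    [0,0,0,0,1],
    [0,0,-0.02,0,1],
  ],
)

```text
time_s: 19.2
ee_pos: [508.6, -290.9, 24.4]
ee_rot: [179.9, -0.2, -180.0]
force: [-0.5, -0.0, -1.0]
gripper_width: 90.8
gripper_force: 0.0
```

Call:
apply_moves(
  deltas=[
    [0,0,-0.04,0,1],
    [0,0,-0.08,0,1],
    [0.05,0,-0.11,0,1],
    [0.1,0,-0.14,0,1],
    [0.1,0,-0.14,0,1],
  ],
)

```text
time_s: 19.7
ee_pos: [407.9, -292.0, 168.8]
ee_rot: [-179.9, 0.1, 180.0]
force: [0.8, -1.5, -0.4]
gripper_width: 91.3
gripper_force: 0.0
```

Run:
```python
from h import *
s=env.state();print(s['ee_pos'].round(1),s['force'].round(1))
w=cams.grab_frame('wrist')
np.save('w3.npy',np.r_[s['ee_pos'],s['ee_rot']])
f=cams.grab_frame('side');print(p2w(cam('side'),(308.3,215),27))
crop(w,170,0,280,260,2.2,'w3.png')
```

```text
[ 407.9 -292.   168.8] [ 0.8 -1.5 -0.4]
[614.13485982   1.85248447  27.        ]
```

View pics/w3.png

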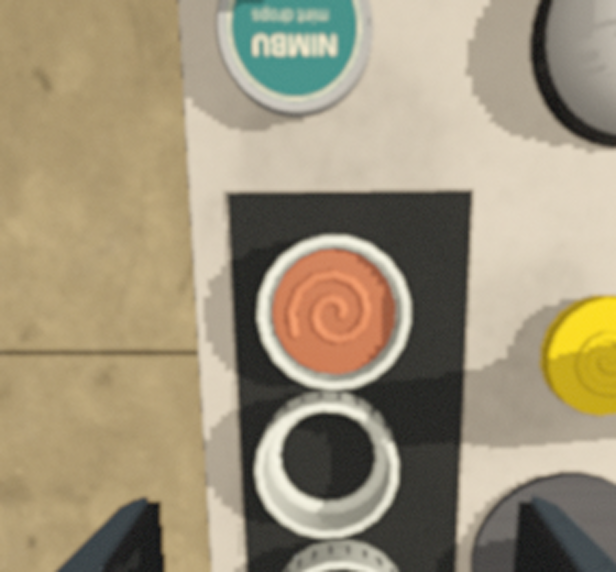

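The red cast's ring is undisturbed at crop (334,312), and ring_0 is back on the mat.

Run:
```python
from h import *
v=np.load('w3.npy'); C=cam('wrist',dict(ee_pos=v[:3],ee_rot=v[3:]))
print(p2w(C,(170+334.5/2.2-.5,312.5/2.2-.5),28),p2w(C,(170+327.5/2.2-.5,464.5/2.2-.5),28))
```

```text
[ 360.29409    -294.59137888   28.        ] [ 429.28478773 -298.07069982   28.        ]
```

Call:
apply_moves(
  deltas=[
    [0.025,-0.002,0.04,0,1],
    [0.0495,-0.0023,0.08,0,1],
    [0.0495,-0.0023,0.12,0,1],
    [0.0495,-0.0023,0.16,0,1],
    [0.0495,-0.0023,0.161,0,1],
  ],
)

```text
time_s: 20.3
ee_pos: [362.7, -295.3, 3.0]
ee_rot: [-180.0, 0.1, 180.0]
force: [0.9, -0.8, 0.5]
gripper_width: 90.8
gripper_force: 0.0
```

Call:
apply_moves(
  deltas=[
    [0,0,0,0,1],
    [0,0,0,0,-0.1],
    [0,0,0,0,-0.1],
    [0,0,0,0,-0.1],
    [0,0,0,0,-0.1],
  ],
  grip_force=35,
)

```text
time_s: 20.8
ee_pos: [360.9, -294.3, 5.0]
ee_rot: [-180.0, 0.0, -180.0]
force: [0.3, -0.4, -1.0]
gripper_width: 65.5
gripper_force: 35.0
```

Call:
apply_moves(
  deltas=[
    [0,0,0,0,-0.1],
    [0,0,0,0,-0.1],
    [0,0,-0.02,0,-0.1],
    [0,0,-0.05,0,-0.1],
    [0,0,-0.075,0,-0.1],
  ],
)

```text
time_s: 21.3
ee_pos: [360.3, -294.0, 80.7]
ee_rot: [180.0, -0.0, -180.0]
force: [0.4, -0.0, -2.6]
gripper_width: 65.4
gripper_force: 35.0
```

Call:
apply_moves(
  deltas=[
    [-0.03,0.028,0,0,-0.1],
    [-0.06,0.056,0,0,-0.1],
    [-0.09,0.084,0,0,-0.1],
    [-0.12,0.11,0,0,-0.1],
    [-0.1285,0.1173,0,0,-0.1],
  ],
)

```text
time_s: 21.8
ee_pos: [491.5, -174.7, 79.8]
ee_rot: [180.0, 0.1, -179.8]
force: [-0.7, 0.1, -1.3]
gripper_width: 65.3
gripper_force: 35.0
```

Call:
apply_moves(
  deltas=[
    [0,0,0,0,-0.1],
    [0,0,0,0,-0.1],
  ],
)

```text
time_s: 22.0
ee_pos: [487.8, -177.2, 79.5]
ee_rot: [180.0, -0.1, -180.0]
force: [-0.3, -0.6, -2.3]
gripper_width: 65.4
gripper_force: 35.0
```

Call:
apply_moves(
  deltas=[
    [0,0,0.012,0,-0.1],
    [0,0,0.024,0,-0.1],
    [0,0,0.03,0,-0.1],
    [0,0,0.036,0,-0.1],
    [0,0,0.036,0,-0.1],
  ],
)

```text
time_s: 22.5
ee_pos: [488.4, -177.0, 42.9]
ee_rot: [180.0, -0.1, 180.0]
force: [0.1, 1.1, -0.8]
gripper_width: 65.2
gripper_force: 35.0
```

Call:
apply_moves(
  deltas=[
    [0,0,0.006,0,-0.1],
    [0,0,0.012,0,-0.1],
    [0,0,0.018,0,-0.1],
    [0,0,0.024,0,-0.1],
    [0,0,0.024,0,-0.1],
  ],
)

```text
time_s: 23.0
ee_pos: [488.5, -176.6, 19.0]
ee_rot: [180.0, -0.1, -180.0]
force: [0.1, 0.5, -1.1]
gripper_width: 65.5
gripper_force: 35.0
```

Call:
apply_moves(
  deltas=[
    [0,0,0.004,0,-0.1],
    [0,0,0.008,0,-0.1],
    [0,0,0.01,0,-0.1],
    [0,0,0.013,0,-0.1],
    [0,0,0.013,0,-0.1],
  ],
)

```text
time_s: 23.5
ee_pos: [489.2, -177.0, 8.5]
ee_rot: [-180.0, 0.0, -180.0]
force: [-3.7, 1.0, 12.5]
gripper_width: 65.1
gripper_force: 35.0
```

Call:
apply_moves(
  deltas=[
    [0,0,-0.001,0,0.3],
    [0,0,-0.001,0,1],
    [0,0,-0.001,0,1],
    [0,0,-0.001,0,1],
    [0,0,-0.001,0,1],
  ],
)

```text
time_s: 24.0
ee_pos: [489.2, -176.9, 7.7]
ee_rot: [180.0, -0.0, -180.0]
force: [-0.3, -0.2, -0.6]
gripper_width: 90.8
gripper_force: 0.0
```

Call:
apply_moves(
  deltas=[
    [0,0,-0.015,0,1],
    [0,0,-0.03,0,1],
    [0,0,-0.04,0,1],
    [0,0,-0.04,0,1],
    [0,0,-0.04,0,1],
  ],
)

```text
time_s: 24.5
ee_pos: [489.0, -176.9, 47.7]
ee_rot: [180.0, -0.0, -180.0]
force: [-0.2, 0.1, 0.8]
gripper_width: 91.0
gripper_force: 0.0
```

Call:
apply_moves(
  deltas=[
    [0,0,0,0,-0.3],
    [0,0,0,0,-0.3],
    [0,0,0,0,-0.3],
    [0,0,0,0,-0.3],
    [0,0,0,0,-0.3],
  ],
  grip_force=20,
)

```text
time_s: 25.0
ee_pos: [489.1, -176.9, 47.7]
ee_rot: [180.0, -0.0, -180.0]
force: [1.0, 1.3, -0.4]
gripper_width: 55.6
gripper_force: 20.0
```

Call:
apply_moves(
  deltas=[
    [0,0,0,0,-0.3],
    [0,0,-0.005,0,-0.3],
    [0,0,-0.04,0,-0.3],
  ],
)

```text
time_s: 25.3
ee_pos: [486.3, -175.8, 85.3]
ee_rot: [179.8, -0.5, -180.0]
force: [0.6, -0.8, -1.2]
gripper_width: 55.4
gripper_force: 20.0
```

Call:
apply_moves(
  deltas=[
    [0,0,-0.04,0,-0.3],
    [-0.028,0.024,-0.05,0,-0.3],
    [-0.056,0.047,-0.05,0,-0.3],
    [-0.056,0.09,-0.05,0,-0.3],
    [-0.056,0.135,-0.05,0,-0.3],
  ],
)

```text
time_s: 25.8
ee_pos: [545.8, -41.0, 138.2]
ee_rot: [180.0, 0.0, 179.9]
force: [-0.1, -0.3, -1.1]
gripper_width: 55.0
gripper_force: 20.0
```

Call:
apply_moves(
  deltas=[
    [0,0.04,0,0,-0.3],
    [0,0.04,0.04,0,-0.3],
    [0,0.04,0.08,0,-0.3],
    [0,0.04,0.11,0,-0.3],
    [0,0.04,0.12,0,-0.3],
  ],
)

```text
time_s: 26.3
ee_pos: [542.8, -1.7, 15.3]
ee_rot: [180.0, -0.3, -180.0]
force: [-1.2, 0.2, 0.1]
gripper_width: 55.2
gripper_force: 20.0
```

Call:
apply_moves(
  deltas=[
    [0,0,0,0,-0.3],
    [0,0,0.003,0,-0.3],
    [0,0,0.005,0,-0.3],
    [0,0,0.005,0,-0.3],
  ],
)

```text
time_s: 26.7
ee_pos: [545.8, -2.1, 13.9]
ee_rot: [180.0, 0.1, -180.0]
force: [0.8, -0.2, -0.8]
gripper_width: 54.7
gripper_force: 20.0
```

Call:
apply_moves(
  deltas=[
    [0,0,0,0,0.3],
    [0,0,0,0,0.8],
    [0,0,0,0,0.8],
    [0,0,0,0,0.8],
    [0,0,-0.01,0,0.8],
  ],
)

```text
time_s: 27.2
ee_pos: [544.0, -1.9, 22.3]
ee_rot: [180.0, -0.2, -180.0]
force: [-1.0, -0.2, -0.2]
gripper_width: 81.9
gripper_force: 0.0
```

Call:
apply_moves(
  deltas=[
    [0,0,-0.04,0,0.8],
    [0,0,-0.08,0,0.8],
    [0,0,-0.115,0,0.8],
    [0,-0.04,-0.115,0,1],
    [0,-0.08,-0.115,0,1],
  ],
)

```text
time_s: 27.7
ee_pos: [546.1, -82.2, 140.5]
ee_rot: [-180.0, 0.3, -179.8]
force: [0.1, -0.2, -0.9]
gripper_width: 90.8
gripper_force: 0.0
```

Call:
apply_moves(
  deltas=[
    [0,-0.04,0,0,1],
    [0.02,-0.07,0,0,1],
    [0.056,-0.095,0,0,1],
    [0.056,-0.095,0,0,1],
  ],
)

```text
time_s: 28.1
ee_pos: [485.2, -179.0, 138.3]
ee_rot: [-180.0, -0.2, 179.8]
force: [0.0, -0.7, 0.9]
gripper_width: 91.3
gripper_force: 0.0
```

Run:
```python
from h import *
s=env.state();print(s['ee_pos'].round(1),s['force'].round(1))
w=cams.grab_frame('wrist');f=cams.grab_frame('side')
a=cv2.resize(f[120:290,240:430],None,fx=3,fy=3,interpolation=2)
cv2.imwrite('pics/k.png',np.hstack([cv2.resize(w[:240,130:360],None,fx=1,fy=1),a[:,:][:240]]) if 0 else a)
cv2.imwrite('pics/w4.png',w)
```

```text
[ 485.2 -179.   138.3] [ 0.  -0.7  0.9]
```

View pics/k.png

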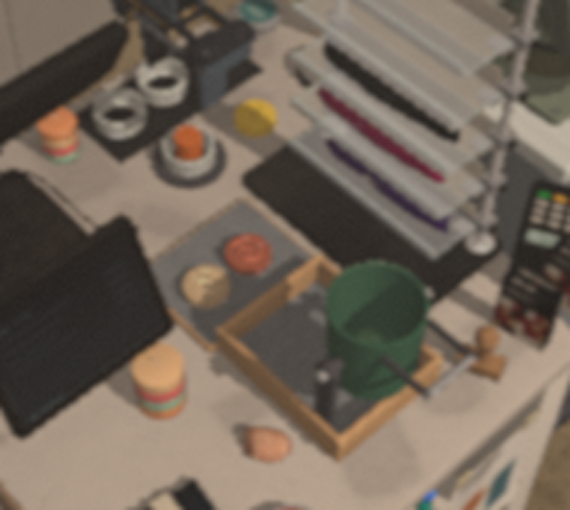

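Both casts stand on the ledge (sand at (205,287), red at (247,253)), and ring_1 sits round the post at (188,158). Bringing ring_1 back to the mat.

Call:
apply_moves(
  deltas=[
    [0,0,0.04,0,1],
    [0,0,0.08,0,1],
    [0,0,0.11,0,1],
    [0,0,0.129,0,1],
    [0,0,0.129,0,1],
  ],
)

```text
time_s: 28.7
ee_pos: [489.8, -175.8, 7.6]
ee_rot: [179.9, -0.1, -179.9]
force: [0.0, 0.5, 0.8]
gripper_width: 91.5
gripper_force: 0.0
```

Call:
apply_moves(
  deltas=[
    [0,0,0,0,-0.1],
    [0,0,0,0,-0.1],
    [0,0,0,0,-0.1],
    [0,0,0,0,-0.1],
    [0,0,0,0,-0.1],
  ],
)

```text
time_s: 29.2
ee_pos: [489.5, -176.9, 9.3]
ee_rot: [-180.0, 0.1, -180.0]
force: [0.4, 0.6, 1.0]
gripper_width: 65.8
gripper_force: 20.0
```

Call:
apply_moves(
  deltas=[
    [0,0,-0.02,0,-0.1],
    [0,0,-0.05,0,-0.1],
    [0,0,-0.075,0,-0.1],
    [0.03,-0.027,-0.075,0,-0.1],
    [0.06,-0.054,-0.075,0,-0.1],
  ],
)

```text
time_s: 29.7
ee_pos: [429.3, -231.4, 84.8]
ee_rot: [-179.9, 0.1, -179.8]
force: [-0.8, -0.7, -1.6]
gripper_width: 65.6
gripper_force: 20.0
```

Call:
apply_moves(
  deltas=[
    [0.03,-0.028,0,0,-0.1],
    [0.06,-0.056,0,0,-0.1],
    [0.0685,-0.063,0,0,-0.1],
    [0.0685,-0.063,0.03,0,-0.1],
    [0.0685,-0.063,0.06,0,-0.1],
  ],
)

```text
time_s: 30.2
ee_pos: [361.2, -294.8, 24.1]
ee_rot: [-179.9, 0.2, 179.9]
force: [1.4, -0.1, -2.2]
gripper_width: 65.5
gripper_force: 20.0
```

Call:
apply_moves(
  deltas=[
    [0,0,0.015,0,-0.1],
    [0,0,0.018,0,-0.1],
    [0,0,0.018,0,-0.1],
    [0,0,0.018,0,0],
    [0,0,0.018,0,1],
  ],
)

```text
time_s: 30.7
ee_pos: [361.3, -294.2, 6.4]
ee_rot: [-180.0, 0.1, -180.0]
force: [-0.1, 1.1, -0.1]
gripper_width: 71.0
gripper_force: 0.0
```

Call:
apply_moves(
  deltas=[
    [0,0,0,0,1],
    [0,0,0,0,1],
    [0,0,-0.03,0,1],
    [0,0,-0.07,0,1],
    [0,0,-0.11,0,1],
  ],
)

```text
time_s: 31.2
ee_pos: [360.3, -293.7, 117.0]
ee_rot: [180.0, -0.0, -180.0]
force: [0.5, -0.7, 0.4]
gripper_width: 90.9
gripper_force: 0.0
```

Call:
apply_moves(
  deltas=[
    [-0.02,0.02,-0.03,0,1],
    [-0.04,0.04,-0.07,0,1],
    [-0.06,0.06,-0.11,0,1],
    [-0.08,0.07,-0.15,0,1],
    [-0.08,0.07,-0.18,0,1],
  ],
)

```text
time_s: 31.7
ee_pos: [442.9, -222.8, 298.8]
ee_rot: [-179.9, 0.2, -179.8]
force: [-1.1, -0.5, -0.5]
gripper_width: 91.1
gripper_force: 0.0
```

Run:
```python
from h import *
s=env.state();print(s['ee_pos'].round(1),s['ee_rot'].round(2),s['force'].round(1),s['time_s'])
w=cams.grab_frame('wrist');crop(w,200,50,240,200,2.5,'m.png')
np.save('w5.npy',np.r_[s['ee_pos'],s['ee_rot']])
```

```text
[ 442.9 -222.8  298.8] [-179.94    0.24 -179.83] [-1.1 -0.5 -0.5] 31.7
```

View pics/m.png

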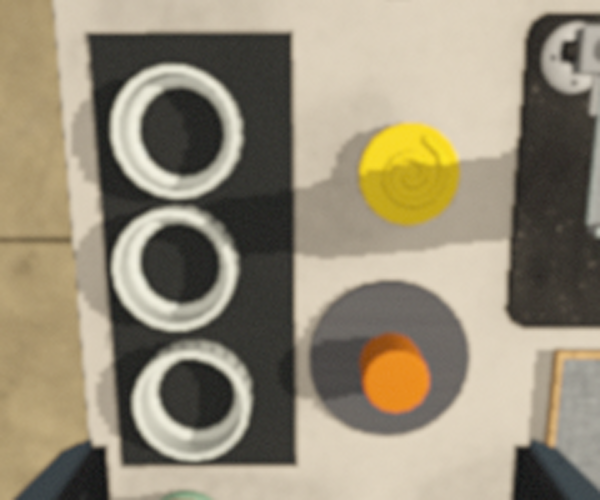

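All three rings lie flat on the mat (crop (177,131), (175,268), (192,402)). Now to the bin, staying to the +x side of the rack.

Call:
apply_moves(
  deltas=[
    [-0.03,0,-0.03,0,1],
    [-0.06,0,-0.05,0,1],
    [-0.09,0,-0.05,0,1],
    [-0.12,0,-0.05,0,1],
    [-0.12,0,-0.05,0,1],
  ],
)

```text
time_s: 32.25
ee_pos: [563.3, -223.8, 344.1]
ee_rot: [179.9, -0.0, -179.9]
force: [-0.7, -0.5, -1.1]
gripper_width: 91.2
gripper_force: 0.0
```

Call:
apply_moves(
  deltas=[
    [0,0.045,0,0,1],
    [0,0.09,0,0,1],
    [0,0.135,0,0,1],
    [0,0.18,0,0,1],
    [0,0.225,0,0,1],
  ],
)

```text
time_s: 32.75
ee_pos: [559.3, 2.3, 346.0]
ee_rot: [-180.0, -0.0, 180.0]
force: [0.3, -0.4, -0.2]
gripper_width: 91.4
gripper_force: 0.0
```

Call:
apply_moves(
  deltas=[
    [-0.003,0.045,0,0,1],
    [-0.006,0.09,0,0,1],
    [-0.009,0.135,0,0,1],
    [-0.012,0.18,0,0,1],
    [-0.0145,0.225,0,0,1],
  ],
)

```text
time_s: 33.25
ee_pos: [574.2, 227.1, 346.0]
ee_rot: [-180.0, -0.0, 180.0]
force: [0.8, 0.1, 0.7]
gripper_width: 91.2
gripper_force: 0.0
```

Call:
apply_moves(
  deltas=[
    [0,0.034,0,0,1],
    [0,0.034,0,0,1],
    [0,0.034,0,0,1],
  ],
)

```text
time_s: 33.55
ee_pos: [574.4, 259.9, 345.6]
ee_rot: [-179.9, -0.1, -179.9]
force: [0.4, -0.3, 0.0]
gripper_width: 91.3
gripper_force: 0.0
```

Run:
```python
from h import *
s=env.state();print(s['ee_pos'].round(1),s['ee_rot'].round(2),s['force'].round(1),s['qpos'].round(1))
w=cams.grab_frame('wrist');crop(w,170,60,320,240,2.2,'n.png')
np.save('w6.npy',np.r_[s['ee_pos'],s['ee_rot']])
```

```text
[574.4 259.9 345.6] [-1.7993e+02 -5.0000e-02 -1.7992e+02] [ 0.4 -0.3  0. ] [ 23.3  21.1  67.   -0.   92.  -66.8]
```

View pics/n.png

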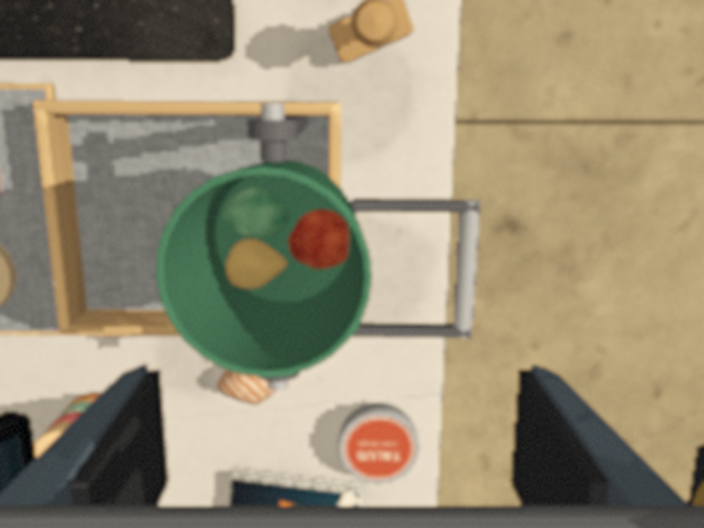

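The bin holds all three stones: jade (255,210), pyrite (255,262) and jasper (320,238). The bar runs from crop (469,205) to (462,335).

Run:
```python
from h import *
v=np.load('w6.npy'); C=cam('wrist',dict(ee_pos=v[:3],ee_rot=v[3:]))
A=lambda u,w:(170+(u+.5)/2.2-.5,60+(w+.5)/2.2-.5)
for n,p,z in [('bar1',(469,205),166),('bar2',(462,335),166),('mouth',(264,268),185),('wallA',(38,102),44),('wallB',(340,102),44),('wallfarA',(62,332),44),('hinge post',(273,110),130)]: print(n,p2w(C,A(*p),z).round(1))
```

```text
bar1 [542.8 323.  166. ]
bar2 [609.8 322.9 166. ]
mouth [569.9 223.9 185. ]
wallA [495.6  68.7  44. ]
wallB [495.6 259.9  44. ]
wallfarA [649.1  66.6  44. ]
hinge post [498.8 225.1 130. ]
```

Call:
apply_moves(
  deltas=[
    [-0.001,0.03,0,0,0],
    [-0.001,0.063,0,0,0],
    [-0.001,0.063,0.04,0,0],
    [-0.001,0.063,0.08,0,0],
    [-0.001,0.063,0.12,0,0],
  ],
  grip_force=15,
)

```text
time_s: 34.1
ee_pos: [576.2, 321.3, 225.3]
ee_rot: [180.0, 0.1, 179.9]
force: [1.0, -0.3, 0.4]
gripper_width: 54.0
gripper_force: 0.0
```

Call:
apply_moves(
  deltas=[
    [0,0,0,0,0],
    [0,0,0,0,0],
  ],
)

```text
time_s: 34.3
ee_pos: [576.6, 321.8, 226.9]
ee_rot: [-180.0, 0.0, 179.9]
force: [-0.4, -0.0, 0.3]
gripper_width: 45.4
gripper_force: 0.0
```

Run:
```python
from h import *
s=env.state();print(s['ee_pos'].round(1),s['gripper_width'])
w=cams.grab_frame('wrist');f=cams.grab_frame('side')
a=cv2.resize(f[150:270,300:440],None,fx=4,fy=4,interpolation=2)
cv2.imwrite('pics/o.png',a)
a0=np.arctan2(36,99)
P=lambda t:(105.3*np.cos(a0+t),105.3*np.sin(a0+t))
for c in range(8):
    b=P(.3*c); print([tuple(np.round([(P(.3*c+.06*k)[0]-b[0])/1000,-(P(.3*c+.06*k)[1]-b[1])/1000],3)) for k in range(1,6)])
```

```text
[576.6 321.8 226.9] 45.355865785480084
[(np.float64(-0.002), np.float64(-0.006)), (np.float64(-0.005), np.float64(-0.012)), (np.float64(-0.008), np.float64(-0.017)), (np.float64(-0.011), np.float64(-0.022)), (np.float64(-0.015), np.float64(-0.028))]
[(np.float64(-0.004), np.float64(-0.005)), (np.float64(-0.008), np.float64(-0.01)), (np.float64(-0.013), np.float64(-0.014)), (np.float64(-0.018), np.float64(-0.018)), (np.float64(-0.023), np.float64(-0.022))]
[(np.float64(-0.005), np.float64(-0.004)), (np.float64(-0.011), np.float64(-0.007)), (np.float64(-0.016), np.float64(-0.01)), (np.float64(-0.022), np.float64(-0.012)), (np.float64(-0.028), np.float64(-0.014))]
[(np.float64(-0.006), np.float64(-0.002)), (np.float64(-0.012), np.float64(-0.003)), (np.float64(-0.018), np.float64(-0.004)), (np.float64(-0.025), np.float64(-0.005)), (np.float64(-0.031), np.float64(-0.005))]
[(np.float64(-0.006), np.float64(0.0)), (np.float64(-0.013), np.float64(0.0)), (np.float64(-0.019), np.float64(0.001)), (np.float64(-0.025), np.float64(0.002)), (np.float64(-0.031), np.float64(0.004))]
[(np.float64(-0.006), np.float64(0.002)), (np.float64(-0.012), np.float64(0.004)), (np.float64(-0.018), np.float64(0.007)), (np.float64(-0.023), np.float64(0.01)), (np.float64(-0.029), np.float64(0.013))]
[(np.float64(-0.005), np.float64(0.004)), (np.float64(-0.01), np.float64(0.008)), (np.float64(-0.015), np.float64(0.012)), (np.float64(-0.019), np.float64(0.016)), (np.float64(-0.023), np.float64(0.021))]
[(np.float64(-0.004), np.float64(0.005)), (np.float64(-0.007), np.float64(0.01)), (np.float64(-0.011), np.float64(0.016)), (np.float64(-0.014), np.float64(0.021)), (np.float64(-0.016), np.float64(0.027))]
```

View pics/o.png

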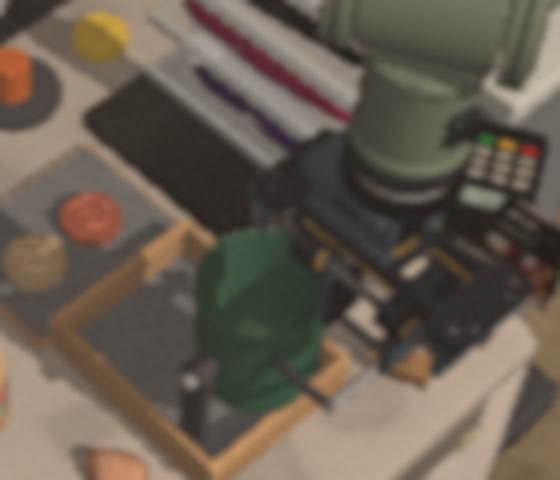

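The fingers are over the bar (crop (355,385)), clear of the bin. Descending and pinching now.

Call:
apply_moves(
  deltas=[
    [0,0,0.025,0,0],
    [0,0,0.05,0,0],
    [0,0,0.074,0,0],
    [0,0,0.074,0,0],
    [0,0,0.074,0,-1],
  ],
)

```text
time_s: 34.9
ee_pos: [577.2, 323.5, 154.3]
ee_rot: [179.9, 0.2, 180.0]
force: [0.7, 0.3, 0.7]
gripper_width: 40.1
gripper_force: 0.0
```

Call:
apply_moves(
  deltas=[
    [0,0,0,0,-1],
    [0,0,0,0,-1],
    [0,0,0,0,-1],
    [0,0,0,0,-1],
    [0,0,0,0,-1],
  ],
)

```text
time_s: 35.4
ee_pos: [576.3, 322.9, 152.4]
ee_rot: [180.0, 0.0, -180.0]
force: [1.1, -0.6, 0.2]
gripper_width: 9.7
gripper_force: 15.0
```

Call:
apply_moves(
  deltas=[
    [0,0,0,0,-1],
    [0,0,0,0,-1],
  ],
)

```text
time_s: 35.6
ee_pos: [576.3, 323.0, 152.2]
ee_rot: [180.0, 0.0, -180.0]
force: [-0.5, -0.7, 2.2]
gripper_width: 9.7
gripper_force: 15.0
```

Pinched the bar at 9.7 mm. Starting along the arc.

Call:
apply_moves(
  deltas=[
    [0,-0.002,-0.006,0,-1],
    [0,-0.005,-0.012,0,-1],
    [0,-0.008,-0.017,0,-1],
    [0,-0.011,-0.022,0,-1],
    [0,-0.015,-0.028,0,-1],
  ],
)

```text
time_s: 36.1
ee_pos: [576.2, 308.2, 180.5]
ee_rot: [179.9, 0.0, -180.0]
force: [3.1, 0.9, -2.7]
gripper_width: 9.8
gripper_force: 15.0
```

Call:
apply_moves(
  deltas=[
    [0,-0.004,-0.005,0,-1],
    [0,-0.008,-0.01,0,-1],
    [0,-0.013,-0.014,0,-1],
    [0,-0.018,-0.018,0,-1],
    [0,-0.023,-0.022,0,-1],
  ],
)

```text
time_s: 36.6
ee_pos: [576.1, 286.1, 203.4]
ee_rot: [179.8, 0.1, -180.0]
force: [0.5, 5.6, 1.7]
gripper_width: 9.5
gripper_force: 15.0
```

Call:
apply_moves(
  deltas=[
    [0,-0.005,-0.004,0,-1],
    [0,-0.011,-0.007,0,-1],
    [0,-0.016,-0.01,0,-1],
    [0,-0.022,-0.012,0,-1],
    [0,-0.028,-0.014,0,-1],
  ],
)

```text
time_s: 37.1
ee_pos: [576.0, 258.3, 218.2]
ee_rot: [179.8, 0.1, -180.0]
force: [-0.6, 4.8, 4.1]
gripper_width: 9.6
gripper_force: 15.0
```

Call:
apply_moves(
  deltas=[
    [0,-0.006,-0.002,0,-1],
    [0,-0.012,-0.003,0,-1],
    [0,-0.018,-0.004,0,-1],
    [0,-0.025,-0.005,0,-1],
    [0,-0.031,-0.005,0,-1],
  ],
)

```text
time_s: 37.6
ee_pos: [575.8, 225.7, 222.3]
ee_rot: [180.0, 0.0, -180.0]
force: [-0.9, 2.6, 5.5]
gripper_width: 9.5
gripper_force: 15.0
```

Call:
apply_moves(
  deltas=[
    [0,-0.006,0,0,-1],
    [0,-0.013,0,0,-1],
    [0,-0.019,0.001,0,-1],
    [0,-0.025,0.002,0,-1],
    [0,-0.031,0.004,0,-1],
  ],
)

```text
time_s: 38.1
ee_pos: [575.7, 194.2, 216.9]
ee_rot: [-180.0, -0.1, -180.0]
force: [-1.0, 2.1, 3.7]
gripper_width: 9.3
gripper_force: 15.0
```

Call:
apply_moves(
  deltas=[
    [0,-0.006,0.002,0,-1],
    [0,-0.012,0.004,0,-1],
    [0,-0.018,0.007,0,-1],
    [0,-0.023,0.01,0,-1],
    [0,-0.029,0.013,0,-1],
  ],
)

```text
time_s: 38.6
ee_pos: [575.6, 165.9, 203.1]
ee_rot: [180.0, -0.1, -180.0]
force: [-2.2, 3.2, -0.4]
gripper_width: 9.6
gripper_force: 15.0
```

Call:
apply_moves(
  deltas=[
    [0,-0.005,0.004,0,-1],
    [0,-0.01,0.008,0,-1],
    [0,-0.015,0.012,0,-1],
    [0,-0.019,0.016,0,-1],
    [0,-0.023,0.021,0,-1],
  ],
)

```text
time_s: 39.1
ee_pos: [575.6, 142.4, 182.5]
ee_rot: [-180.0, -0.1, -180.0]
force: [-4.0, 2.8, 1.7]
gripper_width: 9.7
gripper_force: 15.0
```

Call:
apply_moves(
  deltas=[
    [0,-0.004,0.005,0,-1],
    [0,-0.007,0.01,0,-1],
    [0,-0.011,0.016,0,-1],
    [0,-0.014,0.021,0,-1],
    [0,-0.016,0.027,0,-1],
  ],
)

```text
time_s: 39.6
ee_pos: [575.9, 126.5, 155.4]
ee_rot: [-180.0, -0.0, -180.0]
force: [-4.8, -0.1, 2.9]
gripper_width: 9.7
gripper_force: 15.0
```

Call:
apply_moves(
  deltas=[
    [0,-0.001,0.003,0,-1],
    [0,-0.001,0.003,0,-1],
    [0,-0.001,0.003,0,-1],
    [0,-0.001,0.003,0,-1],
    [0,-0.001,0.003,0,-1],
  ],
)

```text
time_s: 40.1
ee_pos: [575.9, 125.6, 152.8]
ee_rot: [-179.9, -0.0, -180.0]
force: [-4.5, -1.8, -0.2]
gripper_width: 9.5
gripper_force: 15.0
```

Run:
```python
from h import *
s=env.state();print(s['ee_pos'].round(1),s['force'].round(1))
f=cams.grab_frame('side');g=cams.grab_frame('scene')
a=cv2.resize(f[150:280,270:410],None,fx=4,fy=4,interpolation=2)
cv2.imwrite('pics/p.png',a)
```

```text
[575.9 125.6 152.8] [-4.5 -1.8 -0.2]
```

View pics/p.png

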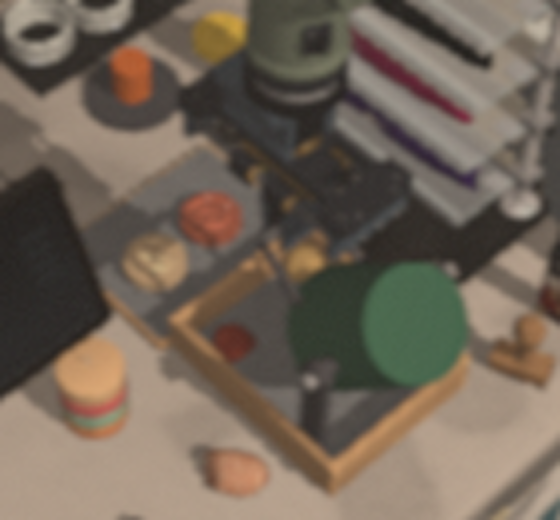

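Run:
```python
from h import *
C=cam('side')
for p in [(345.8,215),(328,235)]:
    print(p2w(C,p,16).round(0),p2w(C,p,50).round(0))
g=cams.grab_frame('scene');s=env.state();w=cams.grab_frame('wrist')
a=cv2.resize(g[130:230,255:345],None,fx=4,fy=4,interpolation=2)
b=cv2.resize(w[100:300,170:370],None,fx=2,fy=2,interpolation=2)
cv2.imwrite('pics/q.png',np.hstack([a,b]))
```

```text
[513.  84.  16.] [531. 101.  50.]
[615. 103.  16.] [630. 120.  50.]
```

View pics/q.png

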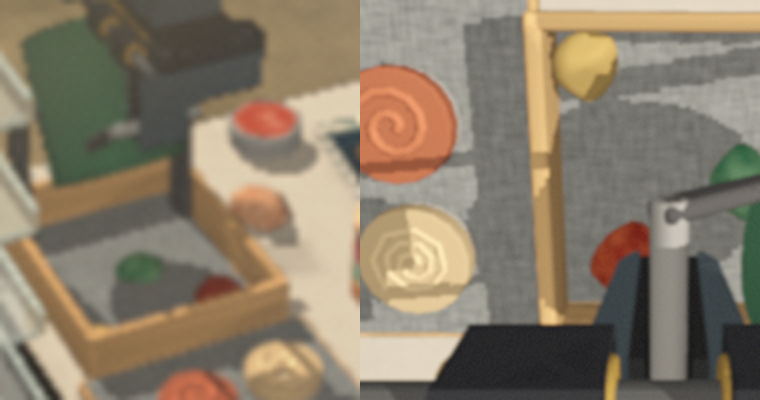

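All three stones lie in the pit: pyrite in the corner at (585,65), jade at (740,175) and jasper at (622,255). Both casts still stand. Reversing the arc.

Call:
apply_moves(
  deltas=[
    [0,0.001,-0.003,0,-1],
    [0,0.003,-0.009,0,-1],
    [0,0.006,-0.014,0,-1],
    [0,0.01,-0.02,0,-1],
    [0,0.017,-0.03,0,-1],
  ],
)

```text
time_s: 40.8
ee_pos: [576.0, 142.3, 183.4]
ee_rot: [-179.9, -0.0, -180.0]
force: [-4.6, -3.5, -1.0]
gripper_width: 9.6
gripper_force: 15.0
```

Call:
apply_moves(
  deltas=[
    [0,0.004,-0.005,0,-1],
    [0,0.008,-0.009,0,-1],
    [0,0.013,-0.013,0,-1],
    [0,0.018,-0.017,0,-1],
    [0,0.023,-0.021,0,-1],
  ],
)

```text
time_s: 41.3
ee_pos: [576.1, 165.1, 205.7]
ee_rot: [-179.9, 0.1, -180.0]
force: [-5.3, -6.1, 3.6]
gripper_width: 9.4
gripper_force: 15.0
```

Call:
apply_moves(
  deltas=[
    [0,0.006,-0.003,0,-1],
    [0,0.011,-0.006,0,-1],
    [0,0.017,-0.009,0,-1],
    [0,0.023,-0.011,0,-1],
    [0,0.029,-0.013,0,-1],
  ],
)

```text
time_s: 41.8
ee_pos: [577.0, 195.0, 219.3]
ee_rot: [-180.0, 0.2, -180.0]
force: [-3.4, -2.9, 1.9]
gripper_width: 9.3
gripper_force: 15.0
```

Call:
apply_moves(
  deltas=[
    [0,0.006,-0.002,0,-1],
    [0,0.012,-0.003,0,-1],
    [0,0.018,-0.004,0,-1],
    [0,0.025,-0.004,0,-1],
    [0,0.031,-0.004,0,-1],
  ],
)

```text
time_s: 42.3
ee_pos: [577.3, 227.2, 222.3]
ee_rot: [179.9, 0.2, -180.0]
force: [-0.9, -2.1, 3.9]
gripper_width: 9.3
gripper_force: 15.0
```

Call:
apply_moves(
  deltas=[
    [0,0.006,0,0,-1],
    [0,0.013,0.001,0,-1],
    [0,0.019,0.002,0,-1],
    [0,0.025,0.003,0,-1],
    [0,0.031,0.005,0,-1],
  ],
)

```text
time_s: 42.8
ee_pos: [577.2, 257.6, 215.8]
ee_rot: [180.0, 0.1, -180.0]
force: [5.1, -2.9, 2.1]
gripper_width: 9.8
gripper_force: 15.0
```

Call:
apply_moves(
  deltas=[
    [0,0.006,0.002,0,-1],
    [0,0.012,0.004,0,-1],
    [0,0.017,0.007,0,-1],
    [0,0.023,0.01,0,-1],
    [0,0.028,0.014,0,-1],
  ],
)

```text
time_s: 43.3
ee_pos: [577.0, 285.6, 201.7]
ee_rot: [180.0, 0.1, -180.0]
force: [5.2, -0.7, 1.6]
gripper_width: 9.6
gripper_force: 15.0
```

Call:
apply_moves(
  deltas=[
    [0,0.005,0.004,0,-1],
    [0,0.01,0.008,0,-1],
    [0,0.015,0.012,0,-1],
    [0,0.019,0.017,0,-1],
    [0,0.023,0.022,0,-1],
  ],
)

```text
time_s: 43.8
ee_pos: [576.7, 308.4, 179.5]
ee_rot: [180.0, 0.1, -180.0]
force: [4.1, -1.7, 0.6]
gripper_width: 9.7
gripper_force: 15.0
```

Call:
apply_moves(
  deltas=[
    [0,0.004,0.006,0,-1],
    [0,0.007,0.011,0,-1],
    [0,0.01,0.016,0,-1],
    [0,0.013,0.022,0,-1],
    [0,0.015,0.028,0,-1],
  ],
)

```text
time_s: 44.3
ee_pos: [576.4, 323.4, 151.6]
ee_rot: [180.0, 0.0, -180.0]
force: [3.7, -5.0, 18.4]
gripper_width: 9.4
gripper_force: 15.0
```

Call:
apply_moves(
  deltas=[
    [0,0,0.001,0,-1],
    [0,0,0.002,0,-1],
    [0,0,0.003,0,-1],
    [0,0,0.003,0,-1],
  ],
)

```text
time_s: 44.7
ee_pos: [576.4, 323.4, 151.2]
ee_rot: [179.9, 0.1, -180.0]
force: [1.8, -4.2, 10.9]
gripper_width: 9.4
gripper_force: 15.0
```

The end stop is reached (18 N upward). Releasing and rising for a final check.

Call:
apply_moves(
  deltas=[
    [0,0,0,0,-0.4],
    [0,0,0,0,0],
    [0,0,0,0,0],
    [0,0,0,0,0],
    [0,0,0,0,0],
  ],
)

```text
time_s: 45.2
ee_pos: [575.6, 323.2, 148.4]
ee_rot: [-180.0, -0.1, -180.0]
force: [-1.1, -0.4, 0.8]
gripper_width: 44.7
gripper_force: 0.0
```

Call:
apply_moves(
  deltas=[
    [0,0,-0.03,0,0],
    [0,0,-0.07,0,0],
    [0,0,-0.11,0,0],
    [0,0,-0.15,0,0],
    [0,0,-0.2,0,0],
  ],
)

```text
time_s: 45.7
ee_pos: [575.2, 322.8, 349.1]
ee_rot: [-179.9, -0.2, -180.0]
force: [0.1, 0.5, -0.9]
gripper_width: 45.5
gripper_force: 0.0
```

Call:
apply_moves(
  deltas=[
    [0,0,0,0,0],
    [0,0,0,0,0],
    [0,0,0,0,0],
  ],
)

```text
time_s: 46.0
ee_pos: [575.5, 322.8, 347.3]
ee_rot: [-179.9, -0.2, -180.0]
force: [-0.1, -0.7, -0.1]
gripper_width: 45.8
gripper_force: 0.0
```

Run:
```python
from h import *
s=env.state();print(s['ee_pos'].round(1),s['force'].round(1),s['time_s'])
f=cams.grab_frame('side');g=cams.grab_frame('scene')
a=cv2.resize(f[120:270,230:430],(800,600))[:, :]
b=cv2.resize(g[130:370,235:405],None,fx=2,fy=2,interpolation=2)
c=cv2.resize(f[120:275,240:400],None,fx=2.8,fy=2.8,interpolation=2)
h=np.zeros((480,340+448,3),np.uint8);h[:480,:340]=b;h[:434,340:]=c
cv2.imwrite('pics/r.png',h)
```

```text
[575.5 322.8 347.3] [-0.1 -0.7 -0.1] 46.0
```

View pics/r.png

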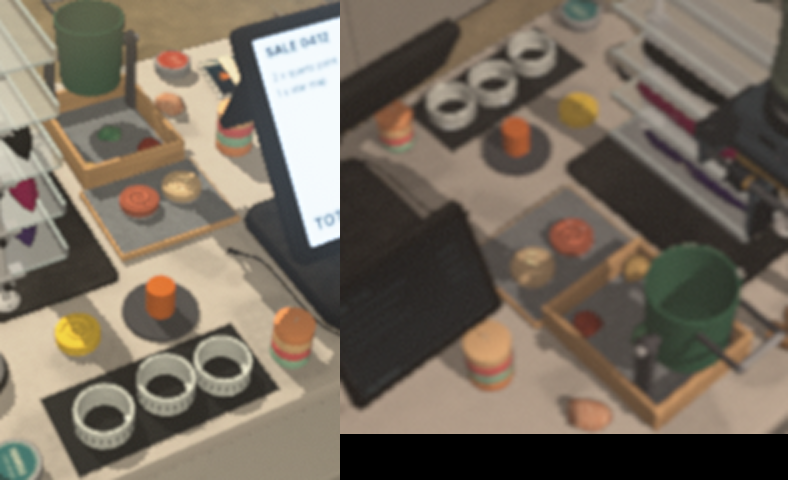

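The final views show both casts on the ledge, all stones in the pit, the bin upright and three rings flat on the mat, with the bystanders untouched. Handing in.

```bash
python3 -c "
from workcell import env
print(env.job_done())"
```

```text
the job is handed in; nothing more can be done
None
```

I handed the job in after about 46 s of robot time. The last pictures show both casts (sand and red) on the ledge, all three stones in the pit, the bin upright and all three rings flat on the mat. No verdict came back.

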